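# Sort gem jars and palm stones by colour into lined trays

### The job

Sort the stock by colour into the three felt-lined trays: the green gem jar and the olive-green palm stone go into the green tray, the blue gem jar into the blue tray, and the orange gem jar and the red-brown palm stone into the orange tray. Everything stands upright or lies flat on the felt, fully inside the rim and beside its neighbour, set down and not dropped; leave the grey stone and the loupe where they lie.

Things in the scene. Friction and masses are not known exactly. Their poses are not given: they have to be found in the camera images.
- green_jar: round black gem jar, 33 mm across and 22 mm high, showing an emerald-green stone and disc under its fixed clear top; closed and rigid, about 22 g; grasp it across its sides. Origin: centre of the underside; z up, any yaw alike
- blue_jar: round black gem jar, 33 mm across and 22 mm high, showing a cobalt-blue stone and disc under its fixed clear top; closed and rigid, about 22 g; grasp it across its sides. Origin: centre of the underside; z up, any yaw alike
- orange_jar: round black gem jar, 33 mm across and 22 mm high, showing an orange-peach stone and disc under its fixed clear top; closed and rigid, about 22 g; grasp it across its sides. Origin: centre of the underside; z up, any yaw alike
- olive_stone: polished oval palm stone of dark olive-green labradorite with pale flecks, 55 x 36 x 20 mm with rounded sides, widest 4 to 8 mm above its flat side on which it lies, about 60 g; grasp it low across the 36 mm width. Origin: about the centre of the flat underside; z up; its long axis points midway between its x and y axes (at +45 degrees from x towards y) and its width lies at right angles to that (the direction -x+y)
- brown_stone: polished oval palm stone of red-brown jasper with pale veins, 48 x 35 x 24 mm with rounded sides, widest 4 to 8 mm above its flat side on which it lies, about 50 g; grasp it low across the 35 mm width. Origin: centre of the flat underside; x along the 48 mm length, y along the 35 mm width, z up
- green_tray: shallow oblong pale wooden tray lined with green felt, 84 x 120 mm outside, 78 x 114 mm inside, walls 3 mm thick and 8 mm high; fixed to the table. The felt lies 4 mm above the table, so the rim stands only 4 mm above the felt. Origin: centre of the underside at table height; x along the 84 mm side, y along the 120 mm side, z up
- blue_tray: shallow oblong pale wooden tray lined with blue felt, 84 x 120 mm outside, 78 x 114 mm inside, walls 3 mm thick and 8 mm high; fixed to the table. The felt lies 4 mm above the table, so the rim stands only 4 mm above the felt. Origin: centre of the underside at table height; x along the 84 mm side, y along the 120 mm side, z up
- orange_tray: shallow oblong pale wooden tray lined with orange felt, 84 x 120 mm outside, 78 x 114 mm inside, walls 3 mm thick and 8 mm high; fixed to the table. The felt lies 4 mm above the table, so the rim stands only 4 mm above the felt. Origin: centre of the underside at table height; x along the 84 mm side, y along the 120 mm side, z up
- grey_stone: bystander: small plain dark-grey palm stone, 38 x 30 x 22 mm, lying loose among the things to sort. Origin: centre of its underside
- loupe: bystander: small steel folding loupe, 25 x 45 x 14 mm, lying loose on the robot's side of the trays. Origin: centre of its underside
Things that resemble listed ones, but are neither listed nor needed, are in the scene too. Leave any yellow look-alike of the olive_stone alone.

How it is judged:
By the outcome, as a careful person would: the job done as asked, in the order asked, and still so for the second after the job is handed in, with the robot touching nothing.
It also fails if it takes over 120 s, if anything falls off the work surface, if the arm or the gripper's body presses on something with over 40 N, if the wrist force passes 120 N, or if a joint passes its speed limit or range.

### The arm

A 6-joint arm with a two-finger parallel gripper is mounted at the origin on the work surface; the furniture and walls round the work are solid. World frame = base frame: x ahead of the robot, y to its left, z up, the work surface at z = 0. Lengths are in m, angles in rad, forces in N, time in s.
With the tool pointing down it reaches from about 0.375 to 0.9 m from the base axis. Payload 3.1 kg.
Tool frame: the origin (TCP) lies at the very end of the fingers, on their centre line; the grasp point (between the pads) lies 19 mm behind it (grip_point_offset is the z of the grasp point in the tool frame, in m); z points along the fingers, y is the line along which they close (so a half turn about z gives the same grasp; the last joint's range is limited). The gripper opens to 85 mm and grips with 20 to 120 N. Pads are 22 mm wide; open, the fingers measure 114 mm over their backs; the gripper's body (76 mm by 85 mm) begins 54 mm behind the grasp point. The pads swing forward as they close: fully open they stand 13 mm farther back than shut.
Start: joints at [1.065, 0.527, 1.433, -0, 1.181, -0.178], TCP at [0.201, 0.592, 0.231] pointing down, gripper open.
Joint ranges: [-3.08, 3.08], [-0.75, 2.2], [0.22, 2.44], [-1.43, 4.57], [0, 2.65], [-2.85, 2.85]. Speed limits (rad/s): [2.79, 2.79, 3.14, 3.14, 3.14, 3.14].

### API

Orientations are given as a 3x3 rotation matrix whose columns are the frame's x, y, z axes.
In Python, from bench import state, read_camera, camera_params, job_done, grip_point_offset gives the robot as it stands.
- The arm moves only by the shell command python3 -m handwheel 'ROWS' [FORCE]. ROWS is JSON, a list of rows, each a list of 7 numbers: the opening, from 0 (shut) to 1 (fully open), then the shift along the world's x, y, z in units of 20 mm (1.0 is 20 mm), then the turn, a rotation vector about the world's x, y, z in units of 0.12 rad (1.0 is 0.12 rad). A call has 1 to 10 rows; each row shifts and turns the commanded pose from where the row before left it; what a row does not reach is not made up. A row lasts 1/12 s, in which the tool goes at most 41.7 mm and 7.16 degrees, less where a joint would pass 70% of its speed; a pose out of reach is approached as far as the arm can. A call with a number of a shift or a turn outside -1 to 1 is refused whole. A call with a gripper value outside its range is refused whole. The fingers move at their own pace and stop on an object; FORCE is the grip in N (left out, the last holds). Time passes only in rows, so rows that do not move let the fingers close. It gives the time, the measured TCP pose, the force, the opening and the grip force at its end, in the units of the state.
- state(): the state, without advancing time (a new reading comes with each control period).
- read_camera(name): name is "side" or "top" or "wrist"; returns (picture, depth): 384x512x3 uint8, blue, green, red; 384x512 float32, m along the optical axis (not along the pixel's ray), 0 where there is no reading.
- camera_params(name): a dict with "camera_matrix" (3x3 intrinsics, pixels), "eye" and "attitude" of the camera in the world. Camera axes: x right, y down, z forward; pixel columns grow to the right and rows downward; lengths in m; the calibration is good to about 2 mm. The wrist camera is an equidistant fisheye: a pixel r from the principal point sees the ray r / f radians off the axis. A picture is of the moment at which its call begins: read the wrist's pose just before it. camera_params takes no time and is no camera call; for the wrist camera it gives the pose at the moment of the call.
- job_done(): hands the job in; it is judged then, once.
The state is a dict: "t": time; "joint_pos": joint angles; "dq": joint speeds; "joint_efforts": joint torques, N m; "position": TCP position; "ee_rot": TCP orientation; "force": force on the tool from outside, world axes, zero at the start; "wrist_torque": the same for the moment, N m; "finger_gap": finger opening in m; "finger_force": force on a finger pad.
Only numpy, scipy, OpenCV 4.12 (cv2) and the standard library are available. Lean on these libraries where they do the work, as an engineer would, in place of code of your own. Each camera call takes 0.05 s, during which the arm holds its last target. There are 200 camera calls.

## Working session

There is one attempt and no reset: what is moved stays moved. The work goes in short steps, Python scripts to look and compute and a shell command to move; the robot and the scene stay as the last step left them, time stands still between calls to the robot, and variables do not carry over. Pictures are saved under pics/ and viewed, at most 16 in all, crops included, and the job is handed in when it is done.

```bash
mkdir -p pics; ls; python3 - <<'E'
from bench import *
import cv2,numpy as np
s=state();print(s['t'],s['position'],s['ee_rot'],s['finger_gap'],grip_point_offset)
for n in ("top","side"):
    im,d=read_camera(n);cv2.imwrite(f'pics/{n}0.png',im);np.savez(f'pics/{n}0.npz',im=im,d=d)
    print(n,camera_params(n),(d>0).mean())
E
```

```text
pics
0.0 [0.20084115 0.59108779 0.23033434] [[-9.46766531e-01  3.21919357e-01 -1.03086786e-03]
 [ 3.21920808e-01  9.46764655e-01 -1.91864551e-03]
 [ 3.58340129e-04 -2.14836717e-03 -9.99997628e-01]] 0.0853069629731251 -0.0187
top {'camera_matrix': array([[379.16503173,   0.        , 256.27588413],
       [  0.        , 379.16503173, 192.20989993],
       [  0.        ,   0.        ,   1.        ]]), 'eye': array([ 0.34475145, -0.04819742,  1.0621327 ]), 'attitude': array([[-0.02093261, -0.9940969 ,  0.10645739],
       [-0.99974802,  0.02167638,  0.00583418],
       [-0.00810735, -0.10630844, -0.99430015]])} 0.996124267578125
side {'camera_matrix': array([[403.92629913,   0.        , 251.27791017],
       [  0.        , 403.92629913, 186.54617697],
       [  0.        ,   0.        ,   1.        ]]), 'eye': array([-0.05152066,  0.03782506,  0.7810503 ]), 'attitude': array([[-0.147726  , -0.79794899,  0.58434103],
       [-0.98902062,  0.11685204, -0.09046445],
       [ 0.00390457, -0.59128928, -0.80645008]])} 0.9957326253255209
```

View pics/top0.png

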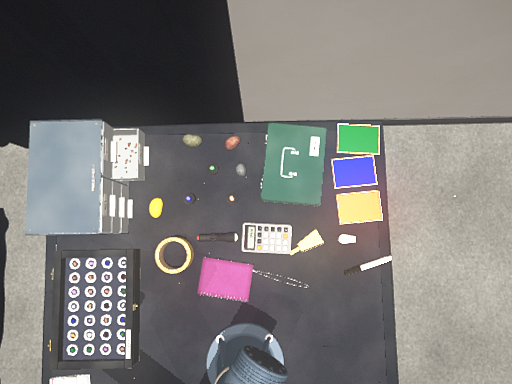

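View pics/side0.png

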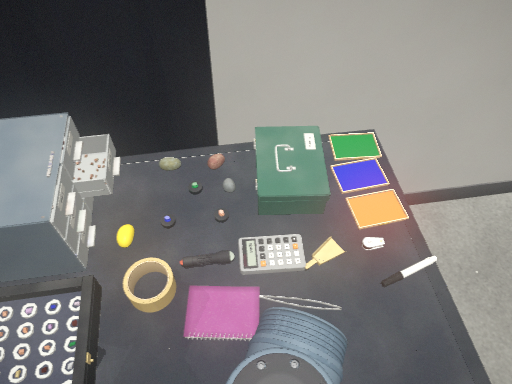

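Top view: olive (192,140), brown (232,142), green jar (212,168), blue jar (190,198), orange jar (232,198), grey (241,170), yellow look-alike (156,208), cash box (295,165); trays at right: green (358,139), blue (354,172), orange (360,207); loupe (347,239).

```bash
cat > h.py <<'E'
import numpy as np,cv2
from bench import *
def ray(n,u,v,P=None):
    P=P or camera_params(n);K=P['camera_matrix'];R=np.array(P['attitude']);x=(u-K[0,2])/K[0,0];y=(v-K[1,2])/K[1,1]
    if n=='wrist':
        r=np.hypot(x,y);d=np.array([np.sin(r)*x/r,np.sin(r)*y/r,np.cos(r)]) if r>1e-9 else np.array([0,0,1.])
    else: d=np.array([x,y,1.])
    return np.array(P['eye']),R@d
def onplane(n,u,v,z,P=None):
    e,d=ray(n,u,v,P);return e+d*(z-e[2])/d[2]
def cloud(n,d):
    P=camera_params(n);K=P['camera_matrix'];v,u=np.mgrid[:d.shape[0],:d.shape[1]]
    c=np.stack([(u-K[0,2])/K[0,0]*d,(v-K[1,2])/K[1,1]*d,d],-1)
    return c@np.array(P['attitude']).T+P['eye']
E
python3 - <<'E'
from h import *
np.set_printoptions(precision=4,suppress=True)
z=np.load('pics/top0.npz');C=cloud('top',z['d']);im=z['im'];hsv=cv2.cvtColor(im,cv2.COLOR_BGR2HSV)
for n,(u,v,zz) in dict(olive=(192,140,.01),brown=(232,142,.01),green=(212,168,.015),blue=(190,198,.015),orange=(232,198,.015),grey=(241,170,.01),yellow=(156,208,.01),loupe=(347,239,.01),boxc=(295,165,.1)).items():
    print(n,onplane('top',u,v,zz),C[v,u])
w=C[...,2]
for n,(u0,u1,v0,v1) in dict(box=(262,328,120,208),cab=(28,105,118,236),drawer=(105,150,125,235)).items():
    p=C[v0:v1,u0:u1].reshape(-1,3);p=p[p[:,2]>.03];print(n,p.min(0),p.max(0))
# trays by hue
for n,(lo,hi,u0,u1,v0,v1) in dict(green=(50,75,334,384,120,158),blue=(110,128,328,384,152,192),orange=(12,28,334,390,188,228)).items():
    m=np.zeros(im.shape[:2],np.uint8);m[v0:v1,u0:u1]=cv2.inRange(hsv[v0:v1,u0:u1],(lo,110,50),(hi,255,255))
    c=max(cv2.findContours(m,0,1)[0],key=cv2.contourArea);r=cv2.minAreaRect(c)
    b=np.array([onplane('top',a,b_,.004) for a,b_ in cv2.boxPoints(r)])
    e=b[1]-b[0];f=b[2]-b[1];print(n,b.mean(0),np.linalg.norm(e),np.linalg.norm(f),np.degrees(np.arctan2(e[1],e[0])),np.degrees(np.arctan2(f[1],f[0])))
cv2.imwrite('pics/top_crop.png',cv2.resize(im[115:220,130:260],None,fx=6,fy=5.7,interpolation=cv2.INTER_CUBIC))
E
```

```text
olive [0.6103 0.1371 0.01  ] [0.608  0.1355 0.0191]
brown [0.6019 0.0237 0.01  ] [0.5983 0.0227 0.0246]
green [0.5277 0.0804 0.015 ] [0.5268 0.0798 0.02  ]
blue [0.4447 0.1423 0.015 ] [0.4445 0.1419 0.0173]
orange [0.4422 0.0256 0.015 ] [0.4414 0.0251 0.023 ]
grey [ 0.5211 -0.0004  0.01  ] [ 0.5192 -0.0009  0.0211]
yellow [0.4193 0.2381 0.01  ] [0.4184 0.2347 0.0222]
loupe [ 0.3226 -0.2887  0.01  ] [ 0.3227 -0.2876  0.0147]
boxc [ 0.5159 -0.1435  0.1   ] [ 0.5195 -0.1455  0.0795]
box [ 0.3448 -0.2313  0.054 ] [ 0.6351 -0.0482  1.0621]
cab [ 0.3448 -0.0482  0.0358] [0.6193 0.4898 1.0621]
drawer [ 0.3448 -0.0482  0.03  ] [0.619  0.3402 1.0621]
green [ 0.6052 -0.3344  0.004 ] 0.07411702675955419 0.11145543999207995 -5.056787380663576 -94.00932483307328
blue [ 0.5112 -0.318   0.004 ] 0.11319383543421725 0.07500232646408565 -85.49656352306123 -177.4411981681705
orange [ 0.4151 -0.3744  0.004 ] 0.020830893250017114 0.07424902034554262 -86.82542813057557 -178.78796804839226
```

View pics/top_crop.png

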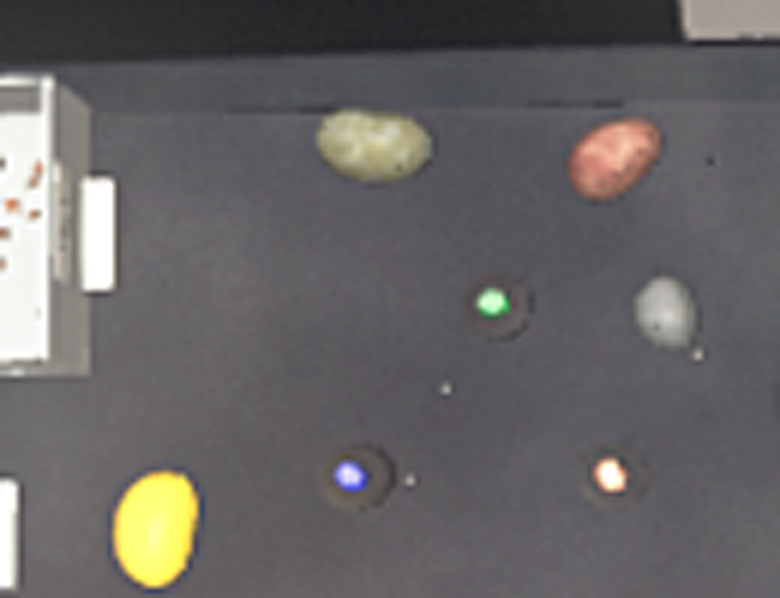

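The crop shows the olive stone (375,145) nearly level, brown tilted (615,158), and jars whose gem is a little off the black disc. Now fix the orange tray, the heights, and stone angles.

```bash
python3 - <<'E'
from h import *
np.set_printoptions(precision=3,suppress=True)
z=np.load('pics/top0.npz');d=z['d'];C=cloud('top',d);im=z['im'];hsv=cv2.cvtColor(im,cv2.COLOR_BGR2HSV)
print('orange tray hsv',hsv[200:216:5,345:380:10].reshape(-1,3).tolist())
print('ledge col192',[(v,C[v,192].round(3).tolist()) for v in range(112,150,4)])
p=C[118:210,258:330][d[118:210,258:330]>0].reshape(-1,3)
for lo in (.03,.09):
    q=p[p[:,2]>lo];print('box',np.percentile(q,1,0),np.percentile(q,99,0),q[:,2].max())
p=C[118:240,20:150][d[118:240,20:150]>0];q=p[p[:,2]>.03];print('cab',q.min(0),q.max(0))
H=np.where(d>0,C[...,2],0)
for n,(u0,u1,v0,v1) in dict(olive=(178,206,128,152),brown=(220,245,132,152),grey=(232,250,160,180)).items():
    m=np.zeros(H.shape,np.uint8);m[v0:v1,u0:u1]=(H[v0:v1,u0:u1]>.007)
    c=max(cv2.findContours(m,0,1)[0],key=cv2.contourArea)[:,0]
    w=np.array([onplane('top',a,b,.008)[:2] for a,b in c]).astype(np.float32)
    print(n,len(c),cv2.minAreaRect(w),cv2.fitEllipse(w))
for n,(lo,hi,u0,u1,v0,v1) in dict(green=(50,75,330,390,120,158),blue=(110,128,326,390,152,192),orange=(5,28,330,395,186,230)).items():
    m=np.zeros(im.shape[:2],np.uint8);m[v0:v1,u0:u1]=cv2.inRange(hsv[v0:v1,u0:u1],(lo,200,50),(hi,255,255))
    c=max(cv2.findContours(m,0,1)[0],key=cv2.contourArea)[:,0]
    w=np.array([onplane('top',a,b,.004)[:2] for a,b in c]).astype(np.float32);print(n,cv2.minAreaRect(w))
E
```

```text
orange tray hsv [[26, 100, 255], [26, 102, 255], [25, 105, 255], [24, 109, 255], [26, 101, 255], [26, 101, 255], [25, 104, 255], [25, 108, 255], [26, 100, 255], [26, 103, 255], [26, 103, 255], [25, 108, 255], [26, 99, 255], [26, 102, 255], [26, 103, 255], [25, 110, 255]]
ledge col192 [(112, [0.778, 0.183, -0.25]), (116, [0.776, 0.19, -0.289]), (120, [0.776, 0.198, -0.338]), (124, [0.659, 0.138, 0.002]), (128, [0.647, 0.138, 0.003]), (132, [0.635, 0.138, 0.006]), (136, [0.619, 0.135, 0.021]), (140, [0.608, 0.136, 0.019]), (144, [0.598, 0.136, 0.015]), (148, [0.589, 0.139, 0.002])]
box [ 0.419 -0.224  0.068] [ 0.628 -0.06   0.085] 0.08902555341481977Traceback (most recent call last):
  File "<stdin>", line 8, in <module>
    return _quantile_unchecked(
        a, q, axis, out, overwrite_input, method, keepdims, weights)
    return _ureduce(a,
                    func=_quantile_ureduce_func,
    ...<5 lines>...
                    overwrite_input=overwrite_input,
                    method=method)
    r = func(a, **kwargs)
    result = _quantile(arr,
                       quantiles=q,
    ...<2 lines>...
                       out=out,
                       weights=wgt)
    slices_having_nans = np.isnan(arr[-1, ...])
                                  ~~~^^^^^^^^^
IndexError: index -1 is out of bounds for axis 0 with size 0
```

```bash
python3 - <<'E'
from h import *
np.set_printoptions(precision=3,suppress=True)
z=np.load('pics/top0.npz');d=z['d'];C=cloud('top',d);im=z['im'];hsv=cv2.cvtColor(im,cv2.COLOR_BGR2HSV)
p=C[118:240,20:150][d[118:240,20:150]>0];q=p[p[:,2]>.03];print('cab',q.min(0),q.max(0))
H=np.where(d>0,C[...,2],0)
for n,(u0,u1,v0,v1) in dict(olive=(178,206,130,152),brown=(220,245,132,152),grey=(232,250,160,180)).items():
    m=np.zeros(H.shape,np.uint8);m[v0:v1,u0:u1]=(H[v0:v1,u0:u1]>.009)
    c=max(cv2.findContours(m,0,1)[0],key=cv2.contourArea)[:,0]
    w=np.array([onplane('top',a,b,.008)[:2] for a,b in c]).astype(np.float32)
    print(n,len(c),cv2.minAreaRect(w))
for n,(lo,hi,s,u0,u1,v0,v1) in dict(green=(50,75,200,330,390,120,158),blue=(110,128,200,326,390,152,192),orange=(5,28,85,330,395,186,230)).items():
    m=np.zeros(im.shape[:2],np.uint8);m[v0:v1,u0:u1]=cv2.inRange(hsv[v0:v1,u0:u1],(lo,s,50),(hi,255,255))
    c=max(cv2.findContours(m,0,1)[0],key=cv2.contourArea)[:,0]
    w=np.array([onplane('top',a,b,.004)[:2] for a,b in c]).astype(np.float32);print(n,cv2.minAreaRect(w))
E
```

```text
cab [0.35  0.237 0.03 ] [0.619 0.49  0.201]
olive 43 ((0.6100326776504517, 0.13847237825393677), (0.05107000470161438, 0.03419977426528931), 79.05374145507812)
brown 40 ((0.6018285155296326, 0.023570451885461807), (0.03235125541687012, 0.04575798660516739), 25.837583541870117)
grey 32 ((0.5228825211524963, 0.001052839681506157), (0.025362804532051086, 0.03141951933503151), 88.98171997070312)Traceback (most recent call last):
  File "<stdin>", line 13, in <module>
ValueError: max() iterable argument is empty
```

```bash
python3 -m handwheel '[[1,0,-0.5,1,0,0,0],[1,0,-1,1,0,0,0],[1,0,-1,1,0,0,-0.5],[1,0.3,-1,0.5,0,0,-0.5],[1,0.5,-1,0,0,0,-0.5],[1,0.6,-1,0,0,0,-0.5],[1,0.6,-1,0,0,0,-0.5],[1,0.6,-1,0,0,0,-0.5],[1,0.6,-1,0,0,0,-0.5],[1,0.6,-1,0,0,0,-0.5]]' 
python3 -m handwheel '[[1,0.7,-1,0,0,0,-0.5],[1,0.7,-1,0,0,0,-0.5],[1,0.7,-1,0,0,0,-0.5],[1,0.7,-1,0,0,0,-0.5],[1,0.7,-1,0,0,0,-0.5],[1,0.7,-1,0,0,0,-0.5],[1,0.7,-1,0,0,0,-0.5],[1,0.7,-1,0,0,0,-0.5],[1,0.7,-1,0,0,0,-0.5],[1,0.7,-1,-0.5,0,0,-0.5]]'
python3 -m handwheel '[[1,0.7,-1,-1,0,0,-0.5],[1,0.7,-1,-1,0,0,-0.5],[1,0.7,-1,-1,0,0,-0.5],[1,0.7,-1,-1,0,0,0],[1,0.7,-0.5,-0.5,0,0,0],[1,0,0,0,0,0,0]]'
python3 - <<'E'
from h import *
P=camera_params('wrist');s=state();im,d=read_camera('wrist');cv2.imwrite('pics/w1.png',im)
import pickle;pickle.dump((P,im,d),open('pics/w1.pkl','wb'));print(P,s['position'],s['ee_rot'])
E
```

```text
t: 0.93
position: [0.2773, 0.4005, 0.301]
ee_rot: [[-0.689, 0.725, -0.001], [0.725, 0.689, -0.001], [-0.0, -0.001, -1.0]]
force: [1.1, 1.4, -0.8]
finger_gap: 0.0854
finger_force: 0.0
t: 1.77
position: [0.4187, 0.2009, 0.2925]
ee_rot: [[-0.159, 0.987, 0.003], [0.987, 0.159, 0.001], [0.0, 0.004, -1.0]]
force: [-0.1, 0.3, -0.1]
finger_gap: 0.0851
finger_force: 0.0
t: 2.27
position: [0.4886, 0.1094, 0.1989]
ee_rot: [[0.02, 1.0, -0.002], [1.0, -0.02, -0.001], [-0.001, -0.002, -1.0]]
force: [0.5, 0.7, 0.5]
finger_gap: 0.0856
finger_force: 0.0
{'camera_matrix': array([[297.31863964,   0.        , 257.52246723],
       [  0.        , 297.31863964, 198.85152747],
       [  0.        ,   0.        ,   1.        ]]), 'eye': array([0.49100026, 0.19456452, 0.34123576]), 'attitude': array([[ 0.99977061, -0.01980452, -0.00815572],
       [-0.02138303, -0.94471752, -0.32718737],
       [-0.00122507,  0.32728671, -0.94492429]])} [0.48858094 0.10943162 0.19890816] [[ 2.03743269e-02  9.99789525e-01 -2.40668249e-03]
 [ 9.99792192e-01 -2.03758956e-02 -6.29098160e-04]
 [-6.78004061e-04 -2.39336491e-03 -9.99996906e-01]]
```

View pics/w1.png

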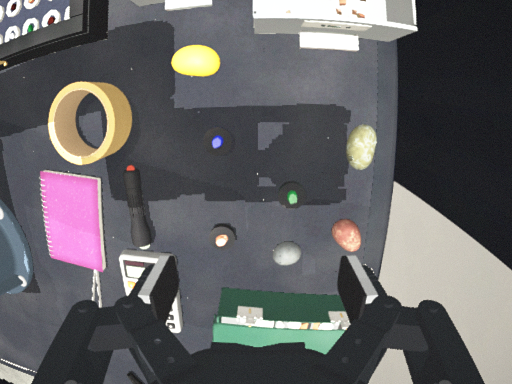

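Wrist view: blue jar (218,141), green (291,194), orange (222,237), olive (361,147), brown (346,235), grey (287,253). Measure from this view with depth segmentation.

```bash
cat >> h.py <<'E'
def wcloud(P,d):
    K=P['camera_matrix'];v,u=np.mgrid[:d.shape[0],:d.shape[1]]
    x=(u-K[0,2])/K[0,0];y=(v-K[1,2])/K[1,1];r=np.hypot(x,y)+1e-9;t=np.tan(np.minimum(r,1.5))/r
    return np.stack([x*t*d,y*t*d,d],-1)@np.array(P['attitude']).T+P['eye']
def blob(P,d,u,v,zmin=.006,w=40,z=None):
    C=wcloud(P,d);H=np.where(d>0,C[...,2],0);m=np.zeros(H.shape,np.uint8)
    u0,v0=max(u-w,0),max(v-w,0);m[v0:v+w,u0:u+w]=H[v0:v+w,u0:u+w]>zmin
    _,L=cv2.connectedComponents(m);k=L[v,u];q=C[L==k]
    r=cv2.minAreaRect(q[:,:2].astype(np.float32));return k,r,(q[:,:2].max(0)+q[:,:2].min(0))/2,np.percentile(q[:,2],95)
E
python3 - <<'E'
from h import *
import pickle
P,im,d=pickle.load(open('pics/w1.pkl','rb'))
C=wcloud(P,d);print('table z',np.median(C[100:180,150:200,2]),C[100:180,280:300,2].mean())
for n,u,v in (('blue',218,141),('green',290,196),('orange',223,237),('olive',361,147),('brown',346,235),('grey',287,253)):
    print(n,blob(P,d,u,v,.008,30))
E
```

```text
table z 0.0001782221746361723 0.0022760138229872538
blue (np.int32(1), ((0.4442640244960785, 0.14978961646556854), (0.03208165988326073, 0.031970784068107605), 86.83293914794922), array([0.44420487, 0.14974489]), np.float64(0.021753349359861653))
green (np.int32(1), ((0.5283159613609314, 0.08422650396823883), (0.0323965921998024, 0.03293550759553909), 0.454036682844162), array([0.52832453, 0.08422495]), np.float64(0.02193951769582945))
orange (np.int32(1), ((0.4426378011703491, 0.030419297516345978), (0.032052911818027496, 0.033597737550735474), 15.965871810913086), array([0.4423626 , 0.02997556]), np.float64(0.021837799256219648))
olive (np.int32(1), ((0.6103872656822205, 0.14118357002735138), (0.05297208949923515, 0.03298470750451088), 81.05965423583984), array([0.61081934, 0.14092625]), np.float64(0.020037954738502107))
brown (np.int32(1), ((0.6027558445930481, 0.028880782425403595), (0.03196726739406586, 0.04397536441683769), 43.784454345703125), array([0.60049107, 0.02864506]), np.float64(0.023791725898943322))
grey (np.int32(1), ((0.5237334966659546, 0.006250219885259867), (0.034849487245082855, 0.02554180845618248), 0.35291025042533875), array([0.52374241, 0.00622785]), np.float64(0.021636056203573343))
```

```bash
python3 -m handwheel '[[0.65,0.8,0.2,-0.4,0,0,-0.2],[0.65,0.9,0.2,-0.9,0,0,-0.2],[0.65,0.9,0.2,-0.9,0,0,-0.2],[0.65,0.9,0.2,-0.9,0,0,-0.2],[0.65,0.9,0.2,-0.9,0,0,-0.2],[0.65,0.9,0.2,-0.9,0,0,-0.2],[0.65,0.8,0.3,-0.9,0,0,-0.1],[0.65,0,0,-0.9,0,0,0],[0.65,0,0,0,0,0,0]]' 
python3 - <<'E'
from h import *
P=camera_params('wrist');s=state();im,d=read_camera('wrist');cv2.imwrite('pics/w2.png',im)
import pickle;pickle.dump((P,im,d),open('pics/w2.pkl','wb'));print(P['eye'],s['position'],s['ee_rot'],s['finger_gap'],s['joint_pos'])
E
```

```text
t: 3.07
position: [0.6068, 0.143, 0.0646]
ee_rot: [[0.171, 0.985, -0.006], [0.985, -0.171, -0.0], [-0.001, -0.006, -1.0]]
force: [-1.0, 0.2, -1.1]
finger_gap: 0.0557
finger_force: 0.0
[0.62246853 0.2267873  0.20692752] [0.60682607 0.14296005 0.06461969] [[ 1.70677869e-01  9.85307604e-01 -6.16358347e-03]
 [ 9.85326236e-01 -1.70681582e-01 -7.77349810e-05]
 [-1.12860305e-03 -6.05987286e-03 -9.99981002e-01]] 0.05566766035648916 [5.22503918e-02 7.44120811e-01 1.55312075e+00 3.24998230e-04
 8.50510385e-01 2.23556392e-01]
```

View pics/w2.png

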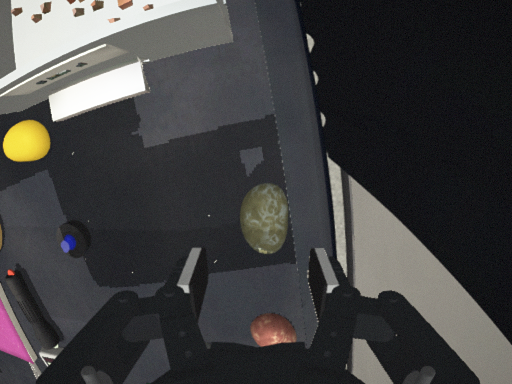

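Olive stone at (264,217), aligned with the pads (195..320). Measure it relative to the tool.

```bash
cat >> h.py <<'E'
def snap(name,*pts,zmin=.008,w=60):
    import pickle
    P=camera_params('wrist');s=state();im,d=read_camera('wrist');cv2.imwrite(f'pics/{name}.png',im);pickle.dump((P,im,d,s),open(f'pics/{name}.pkl','wb'))
    R=np.array(s['ee_rot']);print('tcp',s['position'].round(4),'close',np.degrees(np.arctan2(R[1,1],R[0,1])).round(1),'gap',s['finger_gap'],'t',s['t'])
    return P,im,d,s
def rep(P,d,u,v,s,zmin=.008,w=60):
    k,r,c,h=blob(P,d,u,v,zmin,w);R=np.array(s['ee_rot']);dd=np.array(list(r[0])+[0])-s['position']
    print('rect',np.round(r[0],4),np.round(r[1],4),round(r[2],1),'h',h.round(4),'delta',dd[:2].round(4),'along close',(dd@R[:,1]).round(4),'k',k)
E
python3 - <<'E'
from h import *
import pickle
P,im,d=pickle.load(open('pics/w2.pkl','rb'));s=state()
rep(P,d,264,217,s);rep(P,d,75,238,s,w=40)
C=wcloud(P,d);print(C[250:260:5,120:200:20,2])
E
```

```text
rect [0.6116 0.1419] [0.0527 0.0336] 79.2 h 0.0197 delta [ 0.0046 -0.0009] along close 0.005 k 1
rect [0.445  0.1502] [0.0339 0.0331] 51.4 h 0.0216 delta [-0.1619  0.0074] along close -0.1605 k 1
[[-1.10749952e-03 -1.36441484e-05 -1.08264295e-03  3.40785083e-04]
 [-9.41980995e-04  6.90291531e-04  6.23392616e-04  1.57696351e-04]]
```

```bash
python3 -m handwheel '[[0.65,0.23,-0.05,-0.6,0,0,-0.1],[0.65,0,0,-0.8,0,0,0],[0.65,0,0,-0.8,0,0,0],[0.65,0,0,-0.6,0,0,0],[0.65,0,0,-0.2,0,0,0],[0.65,0,0,0,0,0,0],[0.65,0,0,0,0,0,0]]' 30
python3 - <<'E'
from h import *
s=state();print(s['position'],s['force'],s['finger_gap'])
E
```

```text
t: 3.7
position: [0.6141, 0.1407, 0.0079]
ee_rot: [[0.184, 0.983, 0.001], [0.983, -0.184, 0.0], [0.0, 0.001, -1.0]]
force: [0.2, 0.4, 0.9]
finger_gap: 0.0556
finger_force: 0.0
[0.61411044 0.14074641 0.00785321] [0.17988402 0.40917222 0.91510001] 0.05558067696278016
```

```bash
python3 -m handwheel '[[0.65,-0.1,0,-0.15,0,0,0],[0.65,0,0,-0.13,0,0,0],[0.5,0,0,0,0,0,0],[0.3,0,0,0,0,0,0],[0.2,0,0,0,0,0,0],[0.2,0,0,0,0,0,0],[0.2,0,0,0,0,0,0],[0.2,0,0,0,0,0,0]]' 30
```

```text
t: 4.37
position: [0.6117, 0.1407, 0.0022]
ee_rot: [[0.184, 0.983, -0.0], [0.983, -0.184, -0.0], [-0.0, -0.0, -1.0]]
force: [-1.5, -0.3, 5.4]
finger_gap: 0.0333
finger_force: 30.0
```

```bash
python3 -m handwheel '[[0.2,0,0,0.3,0,0,0],[0.2,0,0,0.6,0,0,0],[0.2,0,0,1,0,0,0],[0.2,0,0,1,0,0,0],[0.2,0,0,0,0,0,0]]' 40
python3 - <<'E'
from h import *
P,im,d,s=snap('w3');cv2.imwrite('pics/w3c.png',cv2.resize(im[150:384,130:400],None,fx=2.5,fy=2.5))
E
```

```text
t: 4.78
position: [0.615, 0.141, 0.064]
ee_rot: [[0.184, 0.983, 0.008], [0.983, -0.184, 0.0], [0.002, 0.008, -1.0]]
force: [0.3, -0.7, -0.4]
finger_gap: 0.0324
finger_force: 39.8
tcp [0.615 0.141 0.064] close -10.6 gap 0.03244533812436681 t 4.7833
```

View pics/w3c.png

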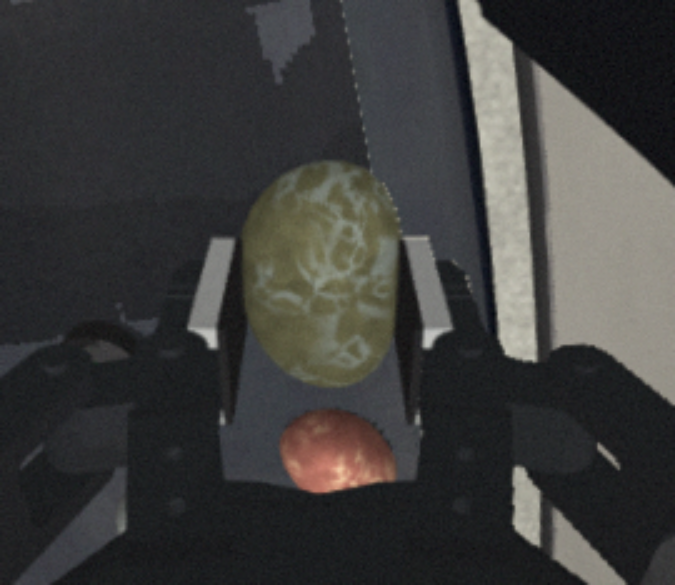

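Stone is held squarely between the pads (crop 240..400). Carry it over the box, turning, to the trays.

```bash
python3 -m handwheel '[[0.2,0,-0.3,0.8,0,0,0],[0.2,0,-0.6,1,0,0,-0.5],[0.2,0,-0.8,1,0,0,-0.6],[0.2,0,-1,1,0,0,-0.6],[0.2,0,-1,1,0,0,-0.6],[0.2,0,-1,0.7,0,0,-0.6],[0.2,0,-1,0,0,0,-0.6],[0.2,0,-1,0,0,0,-0.6],[0.2,0,-1,0,0,0,-0.6],[0.2,0,-1,0,0,0,-0.6]]'
python3 -m handwheel '[[0.2,0,-1,0,0,0,-0.6],[0.2,0,-1,0,0,0,-0.6],[0.2,0,-1,0,0,0,-0.6],[0.2,0,-1,0,0,0,-0.6],[0.2,0,-1,0,0,0,-0.6],[0.2,0,-1,0,0,0,-0.6],[0.2,-0.1,-1,0,0,0,-0.6],[0.2,-0.1,-1,0,0,0,-0.6],[0.2,-0.1,-1,0,0,0,-0.6],[0.2,-0.1,-1,0,0,0,-0.6]]'
python3 -m handwheel '[[0.2,-0.1,-1,0,0,0,-0.6],[0.2,-0.1,-1,0,0,0,-0.3],[0.2,0,-0.8,0,0,0,0],[0.2,0,-0.6,0,0,0,0],[0.2,0,-0.3,0,0,0,0],[0.2,0,0,0,0,0,0]]'
python3 - <<'E'
from h import *
P,im,d,s=snap('w4')
E
```

```text
t: 5.67
position: [0.6111, -0.0341, 0.1689]
ee_rot: [[0.734, 0.679, -0.001], [0.679, -0.734, 0.0], [-0.001, -0.001, -1.0]]
force: [1.3, 0.0, -0.3]
finger_gap: 0.0324
finger_force: 39.9
t: 6.5
position: [0.603, -0.234, 0.1685]
ee_rot: [[1.0, 0.026, -0.002], [0.026, -1.0, 0.001], [-0.002, -0.001, -1.0]]
force: [0.2, 0.1, -0.0]
finger_gap: 0.0326
finger_force: 39.9
t: 7.0
position: [0.5998, -0.3085, 0.1692]
ee_rot: [[0.997, -0.079, -0.0], [-0.079, -0.997, -0.0], [0.0, 0.0, -1.0]]
force: [-0.0, 0.3, -1.0]
finger_gap: 0.0324
finger_force: 39.9
tcp [ 0.5998 -0.3085  0.1692] close -94.5 gap 0.032388392844419904 t 7.0
```

View pics/w4.png

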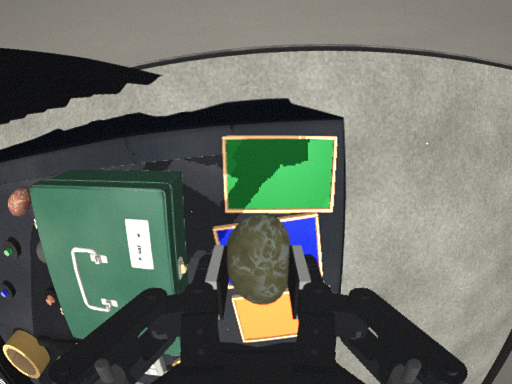

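Green tray felt at (225..336, 138..210); blue and orange are below, partly hidden by the held stone.

```bash
cat >> h.py <<'E'
def felt(P,im,lo,hi,s,box,zz=.004,n='wrist'):
    hsv=cv2.cvtColor(im,cv2.COLOR_BGR2HSV);m=np.zeros(im.shape[:2],np.uint8);u0,u1,v0,v1=box
    m[v0:v1,u0:u1]=cv2.inRange(hsv[v0:v1,u0:u1],(lo,s,30),(hi,255,255))
    c=max(cv2.findContours(m,0,1)[0],key=cv2.contourArea)[:,0]
    w=np.array([onplane(n,a,b,zz,P)[:2] for a,b in c]).astype(np.float32)
    r=cv2.minAreaRect(w);print(len(c),np.round(r[0],4),np.round(r[1],4),round(r[2],1));return r
E
python3 - <<'E'
from h import *
import pickle
P,im,d,s=pickle.load(open('pics/w4.pkl','rb'))
felt(P,im,45,80,150,(215,345,130,220))
z=np.load('pics/top0.npz')['im'];hsv=cv2.cvtColor(z,cv2.COLOR_BGR2HSV);T=camera_params('top')
print(hsv[172,345:370:8],hsv[205,345:380:10])
felt(T,z,50,75,150,(330,390,120,158),n='top');felt(T,z,105,135,150,(326,390,152,192),n='top');felt(T,z,20,30,80,(330,395,186,230),n='top')
E
```

```text
334 [ 0.6042 -0.3316] [0.1115 0.075 ] 85.9
[[119 147 254]
 [120 148 254]
 [121 146 254]
 [121 148 253]] [[ 26 101 255]
 [ 26 101 255]
 [ 25 104 255]
 [ 25 108 255]]
200 [ 0.6051 -0.3342] [0.1094 0.0727] 85.9
187 [ 0.5115 -0.3178] [0.0742 0.1109] 4.3
137 [ 0.4086 -0.3268] [0.0812 0.1161] 4.5
```

```bash
python3 -m handwheel '[[0.2,0.1,-0.6,-0.4,0,0,0.05],[0.2,0,-0.8,-0.8,0,0,0],[0.2,0,-0.6,-1,0,0,0],[0.2,0,-0.1,-1,0,0,0],[0.2,0,0,-1,0,0,0],[0.2,0,0,-1,0,0,0],[0.2,0,0,-1,0,0,0],[0.2,0,0,-0.7,0,0,0],[0.2,0,0,-0.4,0,0,0],[0.2,0,0,0,0,0,0]]'
python3 -m handwheel '[[0.2,0,0,0,0,0,0],[0.2,0,0,0,0,0,0]]'
```

```text
t: 7.88
position: [0.6008, -0.348, 0.0212]
ee_rot: [[0.997, -0.071, -0.003], [-0.071, -0.997, 0.003], [-0.004, -0.002, -1.0]]
force: [0.5, -0.0, -1.7]
finger_gap: 0.0323
finger_force: 39.9
t: 8.05
position: [0.6027, -0.3498, 0.0249]
ee_rot: [[0.997, -0.072, 0.002], [-0.072, -0.997, -0.002], [0.002, 0.001, -1.0]]
force: [0.9, -0.7, 0.2]
finger_gap: 0.0326
finger_force: 39.9
```

```bash
python3 -m handwheel '[[0.2,0,0,-0.2,0,0,0],[0.2,0,0,-0.2,0,0,0],[0.2,0,0,-0.2,0,0,0],[0.2,0,0,-0.1,0,0,0],[0.2,0,0,0,0,0,0],[0.2,0,0,0,0,0,0],[0.2,0,0,0,0,0,0]]'
```

```text
t: 8.63
position: [0.6018, -0.3493, 0.0097]
ee_rot: [[0.997, -0.072, 0.0], [-0.072, -0.997, -0.0], [0.0, 0.0, -1.0]]
force: [0.3, 0.0, -1.3]
finger_gap: 0.0321
finger_force: 39.9
```

```bash
python3 - <<'E'
from h import *
P,im,d,s=snap('w5');print(s['force'])
cv2.imwrite('pics/w5c.png',cv2.resize(im[60:384,100:412],None,fx=1.8,fy=1.8))
E
```

```text
tcp [ 0.6018 -0.3493  0.0097] close -94.1 gap 0.03208229302371618 t 8.6333
[ 0.32167165  0.02008166 -1.27874498]
```

View pics/w5c.png

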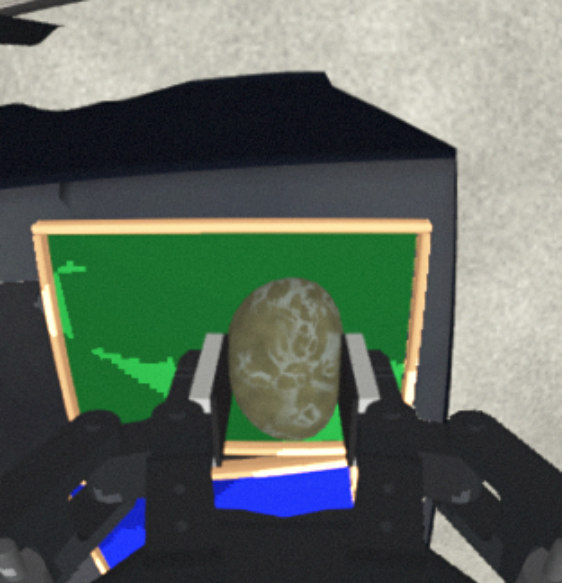

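```bash
python3 - <<'E'
from h import *
import pickle
P,im,d,s=pickle.load(open('pics/w5.pkl','rb'))
C=wcloud(P,d);m=np.zeros(d.shape,bool);m[200:310,226:290]=1
hsv=cv2.cvtColor(im,cv2.COLOR_BGR2HSV)
q=C[m&(C[...,2]>.011)&(C[...,2]<.035)&(hsv[...,2]>60)]
print(len(q),np.percentile(q,[1,99],0))
print('felt z',np.median(C[200:230,150:200,2]),'rim lower v', [C[v,255].round(4).tolist() for v in range(295,320,3)])
E
```

```text
4708 [[ 0.58221593 -0.36469813  0.01200246]
 [ 0.62888823 -0.3333859   0.02769157]]
felt z 0.003666450745610908 rim lower v [[0.5903, -0.3463, 0.0267], [0.5876, -0.3461, 0.0259], [0.5831, -0.3457, 0.0228], [0.5656, -0.3442, 0.004], [0.564, -0.3441, 0.005], [0.5637, -0.3441, 0.0077], [0.5551, -0.3434, 0.0006], [0.555, -0.3434, 0.0036], [0.5551, -0.3434, 0.0068]]
```

```bash
python3 -m handwheel '[[0.2,0,0,-0.08,0,0,0],[0.2,0,0,-0.08,0,0,0],[0.2,0,0,0,0,0,0],[0.2,0,0,0,0,0,0],[0.2,0,0,0,0,0,0],[0.5,0,0,0,0,0,0],[0.5,0,0,0,0,0,0],[0.5,0,0,0,0,0,0],[0.5,0,0,0,0,0,0]]'
```

```text
t: 9.43
position: [0.6019, -0.3494, 0.0066]
ee_rot: [[0.997, -0.072, 0.0], [-0.072, -0.997, -0.0], [0.0, 0.0, -1.0]]
force: [-0.1, 0.3, -0.1]
finger_gap: 0.0429
finger_force: 0.0
```

```bash
python3 -m handwheel '[[0.5,0,0,0.3,0,0,0],[0.5,0,0,0.6,0,0,0],[0.5,0,0,1,0,0,0],[0.5,0,0,1,0,0,0],[0.5,0,0,1,0,0,0],[0.5,0,0,1,0,0,0],[0.5,0,0,1,0,0,0],[0.5,0,0,1,0,0,0],[0.5,0,0,1,0,0,0],[0.5,0,0,0.5,0,0,0]]'
python3 -m handwheel '[[0.5,0,0,0,0,0,0],[0.5,0,0,0,0,0,0]]'
python3 - <<'E'
from h import *
P,im,d,s=snap('w6')
C=wcloud(P,d);q=C[(C[...,2]>.009)&(C[...,2]<.03)&(C[...,0]>.55)&(C[...,0]<.65)&(C[...,1]<-.28)&(C[...,1]>-.39)]
print(len(q),cv2.minAreaRect(q[:,:2].astype(np.float32)),np.percentile(q[:,2],95))
E
```

```text
t: 10.27
position: [0.6031, -0.3503, 0.179]
ee_rot: [[0.997, -0.072, 0.005], [-0.072, -0.997, -0.004], [0.005, 0.004, -1.0]]
force: [0.5, -0.6, -0.2]
finger_gap: 0.0427
finger_force: 0.0
t: 10.43
position: [0.6019, -0.3494, 0.1754]
ee_rot: [[0.997, -0.072, 0.001], [-0.072, -0.997, -0.001], [0.001, 0.001, -1.0]]
force: [0.1, -0.5, -0.5]
finger_gap: 0.0427
finger_force: 0.0
tcp [ 0.6019 -0.3494  0.1754] close -94.1 gap 0.04272697165318981 t 10.4333
1316 ((0.6008433699607849, -0.3359806537628174), (0.10498857498168945, 0.08930611610412598), 85.70751190185547) 0.023691420621360815
```

View pics/w6.png

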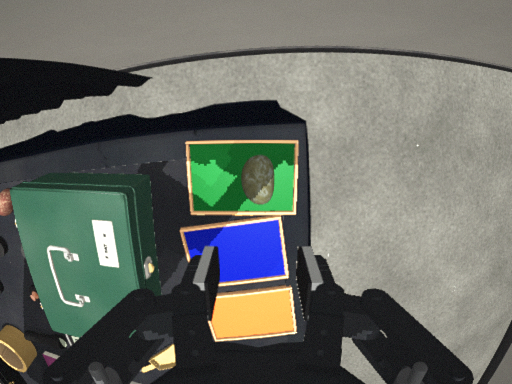

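Olive stone (259,179) lies flat in the green tray; blue tray (235,252) and orange tray (253,313) now largely visible.

```bash
python3 - <<'E'
from h import *
import pickle
P,im,d,s=pickle.load(open('pics/w6.pkl','rb'))
print(cv2.cvtColor(im,cv2.COLOR_BGR2HSV)[[252,313],[235,253]])
g=felt(P,im,45,80,100,(180,305,135,220));b=felt(P,im,110,130,100,(175,295,215,290));o=felt(P,im,10,24,150,(200,305,285,345))
for n,a in zip('gbo',(g,b,o)): print(n,np.round(cv2.boxPoints(a),4).tolist())
C=wcloud(P,d);q=C[170:205,240:280][C[170:205,240:280,2]>.009];print(cv2.minAreaRect(q[:,:2].astype(np.float32)),np.percentile(q[:,2],95))
E
```

```text
[[117 213 241]
 [ 20 154 255]]
331 [ 0.6045 -0.3314] [0.113  0.0759] 85.9
304 [ 0.5104 -0.3145] [0.0757 0.1129] 4.1
227 [ 0.4092 -0.3244] [0.0752 0.1136] 3.6
g [[0.5625, -0.38499999046325684], [0.6381999850273132, -0.390500009059906], [0.646399974822998, -0.2777999937534332], [0.5706999897956848, -0.27230000495910645]]
b [[0.46860000491142273, -0.26089999079704285], [0.4765999913215637, -0.3734999895095825], [0.5521000027656555, -0.36820000410079956], [0.5440999865531921, -0.2554999887943268]]
o [[0.36809998750686646, -0.2700999975204468], [0.3752000033855438, -0.38350000977516174], [0.450300008058548, -0.37880000472068787], [0.4431999921798706, -0.2653999924659729]]
((0.6315757036209106, -0.34962236881256104), (0.03430498391389847, 0.10956649482250214), 86.83370971679688) 0.023960455779207027
```

```bash
python3 -m handwheel '[[0.6,0,0.5,0,0,0,0.3],[0.6,-0.1,1,0,0,0,0.6],[0.6,-0.2,1,0,0,0,0.6],[0.6,-0.2,1,0,0,0,0.6],[0.6,-0.2,1,0,0,0,0.6],[0.6,-0.2,1,0,0,0,0.6],[0.6,-0.2,1,0,0,0,0.6],[0.6,-0.2,1,0,0,0,0.6],[0.6,-0.2,1,0,0,0,0.6],[0.6,-0.2,1,0,0,0,0.6]]'
python3 -m handwheel '[[0.6,-0.2,1,0,0,0,0.6],[0.6,-0.2,1,0,0,0,0.6],[0.6,-0.2,1,0,0,0,0.6],[0.6,-0.2,1,0,0,0,0.6],[0.6,-0.2,1,0,0,0,0.6],[0.6,-0.2,1,0,0,0,0.6],[0.6,-0.2,1,0,0,0,0.6],[0.6,-0.2,1,0,0,0,0.6],[0.6,-0.2,1,-0.3,0,0,0.6],[0.6,-0.2,1,-0.6,0,0,0.6]]'
python3 -m handwheel '[[0.6,-0.2,1,-1,0,0,0.6],[0.6,0,0.7,-1,0,0,0.6],[0.6,0,0.5,-1,0,0,0.4],[0.6,0,0,-1,0,0,0],[0.6,0,0,-0.6,0,0,0],[0.6,0,0,-0.3,0,0,0],[0.6,0,0,0,0,0,0],[0.6,0,0,0,0,0,0],[0.6,0,0,0,0,0,0]]'
python3 - <<'E'
from h import *
P,im,d,s=snap('w7')
C=wcloud(P,d);H=C[...,2]
for n,x,y in (('green',.528,.084),('orange',.443,.03),('blue',.445,.15),('brown',.603,.029)):
    q=C[(H>.008)&(H<.03)&(np.hypot(C[...,0]-x,C[...,1]-y)<.032)]
    if len(q)>50:
        r=cv2.minAreaRect(q[:,:2].astype(np.float32));print(n,len(q),np.round(r[0],4),np.round(r[1],4),round(r[2],1),'delta',np.round(np.array(r[0])-s['position'][:2],4))
E
```

```text
t: 11.32
position: [0.5664, -0.1571, 0.1729]
ee_rot: [[0.816, 0.579, -0.003], [0.579, -0.816, 0.002], [-0.001, -0.003, -1.0]]
force: [0.2, 0.3, 0.5]
finger_gap: 0.0513
finger_force: 0.0
t: 12.15
position: [0.5272, 0.0423, 0.1563]
ee_rot: [[0.231, 0.973, 0.0], [0.973, -0.231, 0.0], [0.0, 0.0, -1.0]]
force: [0.3, 0.7, 0.1]
finger_gap: 0.0513
finger_force: 0.0
t: 12.9
position: [0.5241, 0.0847, 0.059]
ee_rot: [[0.047, 0.999, 0.001], [0.999, -0.047, -0.0], [0.0, 0.001, -1.0]]
force: [0.2, -0.3, -1.2]
finger_gap: 0.0513
finger_force: 0.0
tcp [0.5241 0.0847 0.059 ] close -2.7 gap 0.05133719475927444 t 12.9
green 1661 [0.528  0.0838] [0.0327 0.0331] 8.2 delta [ 0.0039 -0.0009]
orange 569 [0.4382 0.0371] [0.0332 0.0165] 31.7 delta [-0.0859 -0.0475]
blue 1687 [0.4448 0.1498] [0.0324 0.0328] 84.5 delta [-0.0793  0.0651]
brown 986 [0.6038 0.0361] [0.021  0.0383] 47.0 delta [ 0.0797 -0.0486]
```

```bash
python3 -m handwheel '[[0.6,0.2,-0.05,-0.6,0,0,-0.2],[0.6,0,0,-0.9,0,0,0],[0.6,0,0,-0.8,0,0,0],[0.6,0,0,-0.4,0,0,0],[0.6,0,0,0,0,0,0],[0.6,0,0,0,0,0,0],[0.2,0,0,0,0,0,0],[0.2,0,0,0,0,0,0],[0.2,0,0,0,0,0,0],[0.2,0,0,0,0,0,0]]' 25
python3 -m handwheel '[[0.2,0,0,0.3,0,0,0],[0.2,0,0,0.6,0,0,0],[0.2,0,0,1,0,0,0],[0.2,0,0,1,0,0,0]]' 25
```

```text
t: 13.78
position: [0.5285, 0.0837, 0.0054]
ee_rot: [[0.071, 0.997, 0.002], [0.997, -0.071, -0.0], [0.0, 0.002, -1.0]]
force: [-0.9, -0.7, 3.5]
finger_gap: 0.0309
finger_force: 25.0
t: 14.12
position: [0.5272, 0.0838, 0.0635]
ee_rot: [[0.071, 0.997, -0.001], [0.997, -0.071, 0.0], [0.0, -0.001, -1.0]]
force: [0.3, -0.2, -0.1]
finger_gap: 0.0309
finger_force: 24.9
```

```bash
python3 -m handwheel '[[0.2,0,0,1,0,0,0],[0.2,0,-0.5,1,0,0,0],[0.2,0.1,-0.8,1,0,0,0],[0.2,0.2,-1,1,0,0,0],[0.2,0.2,-1,0.5,0,0,0],[0.2,0.2,-1,0,0,0,0],[0.2,0.2,-1,0,0,0,0],[0.2,0.2,-1,0,0,0,0],[0.2,0.2,-1,0,0,0,0],[0.2,0.2,-1,0,0,0,0]]'
python3 -m handwheel '[[0.2,0.2,-1,0,0,0,0],[0.2,0.2,-1,0,0,0,0],[0.2,0.2,-1,0,0,0,0],[0.2,0.2,-1,0,0,0,0],[0.2,0.2,-1,0,0,0,0],[0.2,0.2,-1,0,0,0,0],[0.2,0.2,-1,0,0,0,0],[0.2,0.2,-1,0,0,0,0],[0.2,0.2,-1,0,0,0,0],[0.2,0.2,-1,0,0,0,0]]'
python3 -m handwheel '[[0.2,0.2,-0.7,0,0,0,0],[0.2,0.2,-0.3,0,0,0,0],[0.2,0,0,-0.5,0,0,0],[0.2,0,0,-1,0,0,0],[0.2,0,0,-1,0,0,0],[0.2,0,0,-1,0,0,0],[0.2,0,0,-0.5,0,0,0],[0.2,0,0,0,0,0,0],[0.2,0,0,0,0,0,0],[0.2,0,0,0,0,0,0]]'
python3 - <<'E'
from h import *
P,im,d,s=snap('w8')
felt(P,im,45,80,100,(0,512,0,383));C=wcloud(P,d)
cv2.imwrite('pics/w8c.png',im)
E
```

```text
t: 14.95
position: [0.5576, -0.0831, 0.1537]
ee_rot: [[0.071, 0.997, 0.001], [0.997, -0.071, -0.0], [-0.0, 0.001, -1.0]]
force: [-0.4, 0.3, -0.9]
finger_gap: 0.0309
finger_force: 24.9
t: 15.78
position: [0.5976, -0.283, 0.1536]
ee_rot: [[0.071, 0.997, 0.0], [0.997, -0.071, -0.0], [-0.0, 0.0, -1.0]]
force: [0.7, -0.1, -0.1]
finger_gap: 0.0312
finger_force: 24.9
t: 16.62
position: [0.6065, -0.3022, 0.0736]
ee_rot: [[0.07, 0.998, 0.001], [0.998, -0.07, -0.001], [-0.001, 0.001, -1.0]]
force: [0.4, 0.0, -0.6]
finger_gap: 0.0311
finger_force: 24.9
tcp [ 0.6065 -0.3022  0.0736] close -4.0 gap 0.03109703417203152 t 16.6167
976 [ 0.4576 -0.1613] [0.1096 0.1603] 82.0
```

View pics/w8.png

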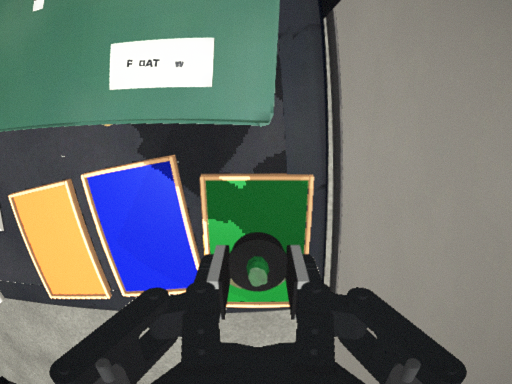

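Jar held upright over the green tray (258,262), clear of the box. Lower and release.

```bash
python3 -m handwheel '[[0.2,0,0,-0.5,0,0,0],[0.2,0,0,-0.9,0,0,0],[0.2,0,0,-0.8,0,0,0],[0.2,0,0,-0.4,0,0,0],[0.2,0,0,-0.3,0,0,0],[0.2,0,0,-0.15,0,0,0],[0.2,0,0,0,0,0,0],[0.2,0,0,0,0,0,0],[0.2,0,0,0,0,0,0]]'
```

```text
t: 17.42
position: [0.6064, -0.3027, 0.0124]
ee_rot: [[0.071, 0.997, 0.001], [0.997, -0.071, -0.001], [-0.001, 0.001, -1.0]]
force: [0.3, 1.1, 0.2]
finger_gap: 0.031
finger_force: 24.9
```

```bash
python3 -m handwheel '[[0.2,0,0,-0.08,0,0,0],[0.2,0,0,-0.08,0,0,0],[0.2,0,0,0,0,0,0],[0.2,0,0,0,0,0,0],[0.2,0,0,0,0,0,0]]'
python3 -m handwheel '[[0.48,0,0,0,0,0,0],[0.48,0,0,0,0,0,0],[0.48,0,0,0,0,0,0],[0.48,0,0,0,0,0,0],[0.48,0,0,0.3,0,0,0],[0.48,0,0,0.7,0,0,0],[0.48,0,0,1,0,0,0],[0.48,0,0,1,0,0,0],[0.48,0,0,1,0,0,0],[0.48,0,0,1,0,0,0]]'
```

```text
t: 17.83
position: [0.6063, -0.3027, 0.0094]
ee_rot: [[0.071, 0.997, 0.001], [0.997, -0.071, -0.001], [-0.001, 0.001, -1.0]]
force: [-0.5, -0.2, 6.0]
finger_gap: 0.0313
finger_force: 25.3
t: 18.67
position: [0.606, -0.3024, 0.1106]
ee_rot: [[0.071, 0.997, 0.001], [0.997, -0.071, -0.001], [-0.001, 0.001, -1.0]]
force: [-0.5, -0.4, 0.4]
finger_gap: 0.0412
finger_force: 0.0
```

```bash
python3 -m handwheel '[[0.6,0,0,1,0,0,0],[0.6,0,0.5,1,0,0,0],[0.6,0,0.8,0.5,0,0,0.3],[0.6,0,1,0,0,0,0.4],[0.6,0,1,0,0,0,0.5],[0.6,0,1,0,0,0,0.5],[0.6,0,1,0,0,0,0.5],[0.6,0,1,0,0,0,0.5],[0.6,0,1,0,0,0,0.5],[0.6,0,1,0,0,0,0.5]]'
python3 -m handwheel '[[0.6,0,1,0,0,0,0.5],[0.6,0,1,0,0,0,0.5],[0.6,0,1,0,0,0,0.5],[0.6,0,1,0,0,0,0.5],[0.6,0,1,0,0,0,0.5],[0.6,0,1,-0.5,0,0,0.5],[0.6,0,1,-1,0,0,0],[0.6,0,1,-1,0,0,0],[0.6,0,0.5,-1,0,0,0],[0.6,0,0.2,-1,0,0,0]]'
python3 -m handwheel '[[0.6,0,0,-0.4,0,0,0],[0.6,0,0,0,0,0,0],[0.6,0,0,0,0,0,0],[0.6,0,0,0,0,0,0]]'
cat >> h.py <<'E'
def near(P,d,s,x,y,rad=.034,zmin=.008,zmax=.03):
    C=wcloud(P,d);H=C[...,2];m=((H>zmin)&(H<zmax)&(np.hypot(C[...,0]-x,C[...,1]-y)<rad)).astype(np.uint8)
    n,L,st,_=cv2.connectedComponentsWithStats(m);k=1+np.argmax(st[1:,4]);q=C[L==k][:,:2].astype(np.float32)
    r=cv2.minAreaRect(q);e=cv2.fitEllipse(cv2.convexHull(q))
    print(len(q),np.round(r[0],4),np.round(r[1],4),round(r[2],1),'ell',np.round(e[0],4),np.round(e[1],4),round(e[2],1),'delta',np.round(np.array(r[0])-s['position'][:2],4))
E
python3 - <<'E'
from h import *
P,im,d,s=snap('w9');near(P,d,s,.603,.029)
E
```

```text
t: 19.5
position: [0.6052, -0.1341, 0.1588]
ee_rot: [[-0.369, 0.929, -0.0], [0.929, 0.369, 0.0], [0.0, -0.0, -1.0]]
force: [0.6, 0.9, -0.5]
finger_gap: 0.0513
finger_force: 0.0
t: 20.33
position: [0.6049, 0.0408, 0.0681]
ee_rot: [[-0.672, 0.74, -0.0], [0.74, 0.672, 0.001], [0.001, 0.0, -1.0]]
force: [-0.5, 0.3, 0.3]
finger_gap: 0.0512
finger_force: 0.0
t: 20.67
position: [0.6067, 0.0373, 0.0616]
ee_rot: [[-0.669, 0.743, 0.002], [0.743, 0.669, -0.0], [-0.002, 0.001, -1.0]]
force: [0.4, 0.4, 0.2]
finger_gap: 0.0512
finger_force: 0.0
tcp [0.6067 0.0373 0.0616] close 42.0 gap 0.05116658750781863 t 20.6667
2269 [0.602  0.0282] [0.0332 0.0452] 42.4 ell [0.6014 0.028 ] [0.0341 0.0461] 36.8 delta [-0.0047 -0.0091]
```

View pics/w9.png

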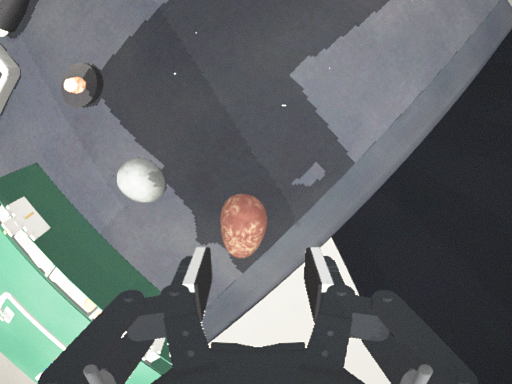

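Brown stone (244,226) is aligned with the pads. Centre and descend.

```bash
python3 -m handwheel '[[0.6,-0.25,-0.46,-0.3,0,0,-0.25],[0.6,0,0,-0.8,0,0,0],[0.6,0,0,-0.8,0,0,0],[0.6,0,0,-0.5,0,0,0],[0.6,0,0,-0.3,0,0,0],[0.6,0,0,-0.1,0,0,0],[0.6,0,0,0,0,0,0],[0.6,0,0,0,0,0,0],[0.6,0,0,0,0,0,0]]'
```

```text
t: 21.47
position: [0.6014, 0.0285, 0.005]
ee_rot: [[-0.647, 0.763, 0.001], [0.763, 0.647, -0.0], [-0.001, 0.001, -1.0]]
force: [0.4, 0.1, 0.7]
finger_gap: 0.0508
finger_force: 0.0
```

```bash
python3 -m handwheel '[[0.6,0,0,-0.15,0,0,0],[0.6,0,0,0,0,0,0],[0.3,0,0,0,0,0,0],[0.2,0,0,0,0,0,0],[0.2,0,0,0,0,0,0],[0.2,0,0,0,0,0,0],[0.2,0,0,0,0,0,0]]' 40
python3 -m handwheel '[[0.2,0,0,0.3,0,0,0],[0.2,0,0,0.6,0,0,0],[0.2,0,0,1,0,0,0],[0.2,0,0,1,0,0,0],[0.2,0,0,1,0,0,0],[0.2,0,0,1,0,0,0],[0.2,0,0,0.3,0,0,0]]' 40
```

```text
t: 22.05
position: [0.6008, 0.0285, 0.0018]
ee_rot: [[-0.647, 0.763, 0.0], [0.763, 0.647, -0.0], [-0.0, 0.0, -1.0]]
force: [-0.7, 0.9, 4.8]
finger_gap: 0.0306
finger_force: 39.6
t: 22.63
position: [0.6029, 0.0283, 0.109]
ee_rot: [[-0.647, 0.763, 0.006], [0.763, 0.647, -0.001], [-0.005, 0.004, -1.0]]
force: [0.4, -0.3, 0.1]
finger_gap: 0.0303
finger_force: 39.8
```

```bash
python3 -m handwheel '[[0.2,0,-0.3,1,0,0,-0.3],[0.2,-0.2,-0.6,1,0,0,-0.7],[0.2,-0.4,-0.8,0.6,0,0,-0.8],[0.2,-0.5,-0.9,0,0,0,-0.8],[0.2,-0.5,-0.9,0,0,0,-0.8],[0.2,-0.5,-0.9,0,0,0,-0.8],[0.2,-0.5,-0.9,0,0,0,-0.8],[0.2,-0.5,-0.9,0,0,0,-0.8],[0.2,-0.5,-0.9,0,0,0,-0.8],[0.2,-0.5,-0.9,0,0,0,-0.8]]'
python3 -m handwheel '[[0.2,-0.5,-0.9,0,0,0,-0.8],[0.2,-0.5,-0.9,0,0,0,-0.8],[0.2,-0.5,-0.9,0,0,0,-0.8],[0.2,-0.5,-0.9,0,0,0,-0.8],[0.2,-0.5,-0.9,0,0,0,-0.8],[0.2,-0.5,-0.9,0,0,0,-0.8],[0.2,-0.5,-0.9,0,0,0,-0.8],[0.2,-0.5,-0.9,0,0,0,-0.8],[0.2,-0.5,-0.9,0,0,0,-0.8],[0.2,-0.5,-0.9,0,0,0,-0.8]]'
python3 -m handwheel '[[0.2,-0.4,-0.6,0,0,0,-0.8],[0.2,-0.2,-0.6,0,0,0,-0.8],[0.2,0,-0.3,0,0,0,-0.8],[0.2,0,-0.1,0,0,0,-0.6],[0.2,0,0,0,0,0,0],[0.2,0,0,0,0,0,0],[0.2,0,0,0,0,0,0]]'
```

```text
t: 23.47
position: [0.518, -0.1321, 0.1571]
ee_rot: [[0.189, 0.982, -0.0], [0.982, -0.189, 0.0], [0.0, -0.0, -1.0]]
force: [-0.0, -0.2, -0.5]
finger_gap: 0.0307
finger_force: 39.8
t: 24.3
position: [0.418, -0.3121, 0.1571]
ee_rot: [[0.913, 0.409, -0.0], [0.409, -0.913, 0.0], [-0.0, -0.0, -1.0]]
force: [-0.7, -0.2, -1.1]
finger_gap: 0.0306
finger_force: 39.8
t: 24.88
position: [0.4066, -0.343, 0.1571]
ee_rot: [[0.998, 0.068, -0.0], [0.068, -0.998, 0.001], [-0.0, -0.001, -1.0]]
force: [-0.4, -0.7, -0.8]
finger_gap: 0.0306
finger_force: 39.8
```

```bash
python3 -m handwheel '[[0.2,0.2,-0.07,-0.5,0,0,0],[0.2,0,0,-1,0,0,0],[0.2,0,0,-1,0,0,0],[0.2,0,0,-1,0,0,0],[0.2,0,0,-1,0,0,0],[0.2,0,0,-1,0,0,0],[0.2,0,0,-0.5,0,0,0],[0.2,0,0,0,0,0,0],[0.2,0,0,0,0,0,0],[0.2,0,0,0,0,0,0]]'
python3 - <<'E'
from h import *
P,im,d,s=snap('w10')
C=wcloud(P,d);hsv=cv2.cvtColor(im,cv2.COLOR_BGR2HSV)
cv2.imwrite('pics/w10c.png',cv2.resize(im[60:384,100:412],None,fx=1.8,fy=1.8))
E
```

```text
t: 25.72
position: [0.4113, -0.3453, 0.0379]
ee_rot: [[0.998, 0.066, 0.001], [0.066, -0.998, -0.001], [0.001, 0.001, -1.0]]
force: [0.2, 0.1, -0.2]
finger_gap: 0.0306
finger_force: 39.8
tcp [ 0.4113 -0.3453  0.0379] close -86.2 gap 0.030638642891586413 t 25.7167
```

View pics/w10c.png

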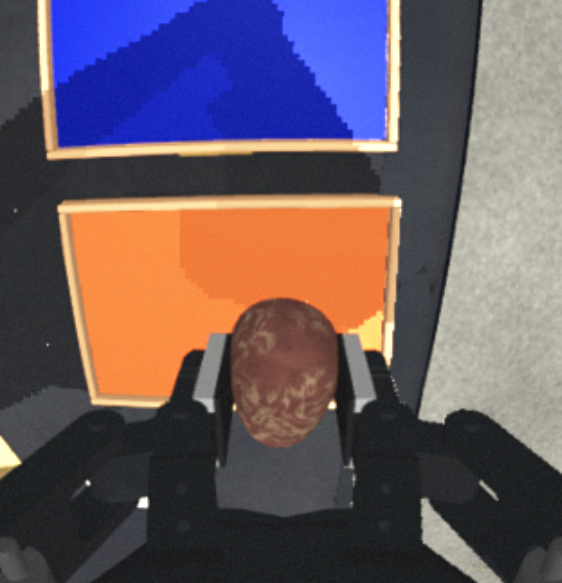

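Brown stone (284,372 in crop) over the orange tray; right pad near the rim, so shift 3 mm to +y while lowering.

```bash
python3 -m handwheel '[[0.2,0,0.15,-0.4,0,0,0],[0.2,0,0,-0.5,0,0,0],[0.2,0,0,-0.3,0,0,0],[0.2,0,0,-0.1,0,0,0],[0.2,0,0,0,0,0,0],[0.2,0,0,0,0,0,0],[0.2,0,0,0,0,0,0]]'
python3 - <<'E'
from h import *
P,im,d,s=snap('w11')
C=wcloud(P,d);hsv=cv2.cvtColor(im,cv2.COLOR_BGR2HSV)
m=(hsv[...,0]<14)|(hsv[...,0]>170)
b=np.zeros(d.shape,bool);b[200:320,222:295]=1
q=C[m&b&(C[...,2]>.014)&(C[...,2]<.045)];print(len(q),np.percentile(q,[1,50,99],0))
r=felt(P,im,8,26,100,(120,330,150,300));o=np.zeros(2)
E
```

```text
t: 26.35
position: [0.4109, -0.3421, 0.0113]
ee_rot: [[0.998, 0.066, 0.0], [0.066, -0.998, -0.0], [0.0, 0.0, -1.0]]
force: [0.5, 0.4, -0.4]
finger_gap: 0.0306
finger_force: 39.8
tcp [ 0.4109 -0.3421  0.0113] close -86.2 gap 0.030570868898264034 t 26.35
4145 [[ 0.39292919 -0.35693066  0.01497164]
 [ 0.4190537  -0.34030455  0.02886314]
 [ 0.43237052 -0.32540072  0.03755183]]
761 [ 0.4136 -0.3231] [0.0717 0.1216] 4.7
```

```bash
python3 - <<'E'
from h import *
import pickle
P,im,d,s=pickle.load(open('pics/w11.pkl','rb'));C=wcloud(P,d)
for v in range(215,315,8): print(v,C[v,[240,250,258,266,276]].round(4)[:,2],C[v,258,0].round(4))
P,im,d,s=pickle.load(open('pics/w9.pkl','rb'));C=wcloud(P,d)
q=C[195:258,222:267].reshape(-1,3);print('before',np.percentile(q[:,2],[50,90,95,99]))
E
```

```text
215 [0.002  0.0031 0.0028 0.0041 0.0036] 0.4341
223 [0.0036 0.0049 0.0043 0.0031 0.003 ] 0.43
231 [0.0157 0.1537 0.0189 0.0173 0.0129] 0.4321
239 [0.1537 0.0226 0.0246 0.0223 0.0205] 0.4304
247 [0.0267 0.0275 0.0275 0.0271 0.0238] 0.4276
255 [0.029  0.0299 0.0306 0.0302 0.0278] 0.4249
263 [0.031  0.0317 0.0313 0.0322 0.0302] 0.4209
271 [0.0316 0.0327 0.0325 0.0319 0.0303] 0.4171
279 [0.0316 0.0322 0.0337 0.0333 0.031 ] 0.4132
287 [0.0315 0.033  0.0331 0.033  0.0304] 0.4079
295 [0.0307 0.0312 0.0324 0.0323 0.0041] 0.4023
303 [0.0046 0.0315 0.0313 0.0289 0.0035] 0.3961
311 [0.0069 0.0002 0.0002 0.0001 0.001 ] 0.364
before [0.0187576  0.02319961 0.02372023 0.02443284]
```

```bash
python3 -m handwheel '[[0.2,0,0,-0.12,0,0,0],[0.2,0,0,-0.12,0,0,0],[0.2,0,0,-0.02,0,0,0],[0.2,0,0,0,0,0,0],[0.2,0,0,0,0,0,0],[0.2,0,0,0,0,0,0]]'
```

```text
t: 26.9
position: [0.4108, -0.3419, 0.0061]
ee_rot: [[0.998, 0.066, -0.0], [0.066, -0.998, 0.0], [-0.0, -0.0, -1.0]]
force: [0.5, 0.1, -0.2]
finger_gap: 0.0306
finger_force: 39.8
```

```bash
python3 -m handwheel '[[0.2,0,0,-0.03,0,0,0],[0.2,0,0,0,0,0,0],[0.46,0,0,0,0,0,0],[0.46,0,0,0,0,0,0],[0.46,0,0,0,0,0,0],[0.46,0,0,0.2,0,0,0],[0.46,0,0,0.4,0,0,0],[0.46,0,0,0.8,0,0,0],[0.46,0,0,1,0,0,0],[0.46,0,0,1,0,0,0]]'
python3 -m handwheel '[[0.46,0,0,1,0,0,0],[0.46,0,0,1,0,0,0],[0.46,0,0,1,0,0,0],[0.6,0,0.4,1,0,0,0.4],[0.6,0,0.8,0.5,0,0,0.6],[0.6,0.1,1,0,0,0,0.7],[0.6,0.1,1,0,0,0,0.7],[0.6,0.1,1,0,0,0,0.7],[0.6,0.1,1,0,0,0,0.7],[0.6,0.1,1,0,0,0,0.7]]'
python3 -m handwheel '[[0.6,0.1,1,0,0,0,0.7],[0.6,0.1,1,0,0,0,0.7],[0.6,0.1,1,0,0,0,0.7],[0.6,0.1,1,0,0,0,0.7],[0.6,0.1,1,0,0,0,0.7],[0.6,0.1,1,0,0,0,0.7],[0.6,0.1,1,0,0,0,0.7],[0.6,0.1,1,0,0,0,0.7],[0.6,0.1,1,0,0,0,0.7],[0.6,0.1,1,-0.4,0,0,0.7]]'
python3 -m handwheel '[[0.6,0,1,-0.8,0,0,0.7],[0.6,0,0.7,-1,0,0,0.5],[0.6,0,0.5,-1,0,0,0],[0.6,0,0.2,-1,0,0,0],[0.6,0,0,-0.6,0,0,0],[0.6,0,0,-0.3,0,0,0],[0.6,0,0,0,0,0,0],[0.6,0,0,0,0,0,0],[0.6,0,0,0,0,0,0]]'
python3 - <<'E'
from h import *
P,im,d,s=snap('w12');near(P,d,s,.4426,.0304);near(P,d,s,.4446,.1498)
E
```

```text
t: 27.73
position: [0.4105, -0.3416, 0.0745]
ee_rot: [[0.998, 0.066, -0.001], [0.066, -0.998, 0.001], [-0.0, -0.001, -1.0]]
force: [0.9, -0.3, 0.4]
finger_gap: 0.0395
finger_force: 0.0
t: 28.57
position: [0.4207, -0.2169, 0.1643]
ee_rot: [[0.82, 0.573, 0.001], [0.573, -0.82, -0.001], [0.0, 0.001, -1.0]]
force: [0.5, -0.0, -0.1]
finger_gap: 0.0513
finger_force: 0.0
t: 29.4
position: [0.4417, -0.0171, 0.1571]
ee_rot: [[0.121, 0.993, 0.004], [0.993, -0.121, -0.001], [-0.001, 0.004, -1.0]]
force: [1.1, 0.2, -0.3]
finger_gap: 0.0511
finger_force: 0.0
t: 30.15
position: [0.4414, 0.0298, 0.0623]
ee_rot: [[-0.019, 1.0, 0.002], [1.0, 0.019, -0.0], [-0.0, 0.002, -1.0]]
force: [-0.1, -0.5, -0.4]
finger_gap: 0.0513
finger_force: 0.0
tcp [0.4414 0.0298 0.0623] close 1.1 gap 0.051295896539843046 t 30.15
1631 [0.4423 0.03  ] [0.0328 0.0333] 25.1 ell [0.4423 0.0301] [0.0328 0.0336] 4.7 delta [0.0009 0.0002]
2026 [0.4443 0.1497] [0.0324 0.0329] 19.8 ell [0.4445 0.1497] [0.0329 0.0332] 0.0 delta [0.0029 0.1199]
```

```bash
python3 -m handwheel '[[0.6,0.04,0,-0.5,0,0,0.35],[0.6,0,0,-0.9,0,0,0],[0.6,0,0,-0.9,0,0,0],[0.6,0,0,-0.45,0,0,0],[0.6,0,0,-0.1,0,0,0],[0.6,0,0,0,0,0,0],[0.2,0,0,0,0,0,0],[0.2,0,0,0,0,0,0],[0.2,0,0,0,0,0,0],[0.2,0,0,0,0,0,0]]' 25
python3 -m handwheel '[[0.2,0,0,0.3,0,0,0],[0.2,0,0,0.7,0,0,0],[0.2,0,0,1,0,0,0],[0.2,0,0,1,0,0,0],[0.2,0,0,1,0,0,0],[0.2,0,-0.3,1,0,0,0],[0.2,-0.1,-0.7,1,0,0,0],[0.2,-0.1,-1,1,0,0,0],[0.2,-0.1,-1,0.5,0,0,0],[0.2,-0.1,-1,0,0,0,0]]'
python3 -m handwheel '[[0.2,-0.1,-1,0,0,0,0],[0.2,-0.1,-1,0,0,0,0],[0.2,-0.1,-1,0,0,0,0],[0.2,-0.1,-1,0,0,0,0],[0.2,-0.1,-1,0,0,0,0],[0.2,-0.1,-1,0,0,0,0],[0.2,-0.1,-1,0,0,0,0],[0.2,-0.1,-1,0,0,0,0],[0.2,-0.1,-1,0,0,0,0],[0.2,-0.1,-1,0,0,0,0]]'
python3 -m handwheel '[[0.2,-0.1,-1,0,0,0,0],[0.2,-0.1,-0.8,0,0,0,0],[0.2,-0.1,-0.4,0,0,0,0],[0.2,0,-0.1,-0.5,0,0,0],[0.2,0,0,-1,0,0,0],[0.2,0,0,-1,0,0,0],[0.2,0,0,-0.5,0,0,0],[0.2,0,0,0,0,0,0],[0.2,0,0,0,0,0,0],[0.2,0,0,0,0,0,0]]'
```

```text
t: 31.03
position: [0.442, 0.03, 0.0054]
ee_rot: [[-0.061, 0.998, 0.002], [0.998, 0.061, -0.0], [-0.0, 0.002, -1.0]]
force: [0.0, -1.0, 7.1]
finger_gap: 0.0306
finger_force: 25.0
t: 31.87
position: [0.4347, -0.0509, 0.1572]
ee_rot: [[-0.062, 0.998, 0.005], [0.998, 0.062, -0.002], [-0.002, 0.005, -1.0]]
force: [1.0, 0.1, -0.9]
finger_gap: 0.031
finger_force: 25.0
t: 32.7
position: [0.4131, -0.2505, 0.1549]
ee_rot: [[-0.061, 0.998, -0.0], [0.998, 0.061, 0.0], [0.0, -0.0, -1.0]]
force: [0.6, 0.5, 0.1]
finger_gap: 0.0308
finger_force: 25.0
t: 33.53
position: [0.4079, -0.2957, 0.095]
ee_rot: [[-0.062, 0.998, 0.0], [0.998, 0.062, -0.0], [-0.0, 0.0, -1.0]]
force: [0.3, -0.6, -0.4]
finger_gap: 0.0308
finger_force: 25.0
```

```bash
python3 -m handwheel '[[0.2,0,0,-0.5,0,0,0],[0.2,0,0,-1,0,0,0],[0.2,0,0,-1,0,0,0],[0.2,0,0,-0.8,0,0,0],[0.2,0,0,-0.5,0,0,0],[0.2,0,0,-0.3,0,0,0],[0.2,0,0,0,0,0,0],[0.2,0,0,0,0,0,0],[0.2,0,0,0,0,0,0]]'
```

```text
t: 34.28
position: [0.408, -0.2963, 0.0132]
ee_rot: [[-0.061, 0.998, 0.001], [0.998, 0.061, -0.001], [-0.001, 0.001, -1.0]]
force: [0.2, -0.9, -0.1]
finger_gap: 0.031
finger_force: 25.0
```

```bash
python3 -m handwheel '[[0.2,0,0,-0.1,0,0,0],[0.2,0,0,-0.1,0,0,0],[0.2,0,0,0,0,0,0],[0.2,0,0,0,0,0,0],[0.2,0,0,0,0,0,0]]'
python3 -m handwheel '[[0.48,0,0,0,0,0,0],[0.48,0,0,0,0,0,0],[0.48,0,0,0,0,0,0],[0.48,0,0,0.3,0,0,0],[0.48,0,0,0.7,0,0,0],[0.48,0,0,1,0,0,0],[0.48,0,0,1,0,0,0],[0.48,0,0,1,0,0,0],[0.6,0,0,1,0,0,0],[0.6,0,0,1,0,0,0]]'
python3 -m handwheel '[[0.6,0,0.4,1,0,0,0],[0.6,0,0.8,0.5,0,0,0],[0.6,0.1,1,0,0,0,0],[0.6,0.1,1,0,0,0,0],[0.6,0.1,1,0,0,0,0],[0.6,0.1,1,0,0,0,0],[0.6,0.1,1,0,0,0,0],[0.6,0.1,1,0,0,0,0],[0.6,0.1,1,0,0,0,0],[0.6,0.1,1,0,0,0,0]]'
python3 -m handwheel '[[0.6,0.1,1,0,0,0,0],[0.6,0.1,1,0,0,0,0],[0.6,0.1,1,0,0,0,0],[0.6,0.1,1,0,0,0,0],[0.6,0.1,1,0,0,0,0],[0.6,0.1,1,0,0,0,0],[0.6,0.1,1,0,0,0,0],[0.6,0.1,1,0,0,0,0],[0.6,0.1,1,-0.2,0,0,0],[0.6,0.1,1,-0.5,0,0,0]]'
python3 -m handwheel '[[0.6,0,1,-0.8,0,0,0],[0.6,0,1,-1,0,0,0],[0.6,0,0.7,-1,0,0,0],[0.6,0,0.3,-0.7,0,0,0],[0.6,0,0.1,-0.4,0,0,0],[0.6,0,0,0,0,0,0],[0.6,0,0,0,0,0,0],[0.6,0,0,0,0,0,0]]'
python3 - <<'E'
from h import *
P,im,d,s=snap('w13');near(P,d,s,.4446,.1498)
E
```

```text
t: 34.7
position: [0.4081, -0.2964, 0.0094]
ee_rot: [[-0.061, 0.998, 0.001], [0.998, 0.061, -0.002], [-0.002, 0.001, -1.0]]
force: [-0.4, -0.3, 5.8]
finger_gap: 0.0309
finger_force: 25.5
t: 35.53
position: [0.4073, -0.2956, 0.1297]
ee_rot: [[-0.061, 0.998, -0.0], [0.998, 0.061, 0.0], [0.0, -0.0, -1.0]]
force: [0.4, -0.1, 0.3]
finger_gap: 0.051
finger_force: 0.0
t: 36.37
position: [0.4233, -0.1108, 0.1588]
ee_rot: [[-0.061, 0.998, -0.0], [0.998, 0.061, 0.0], [0.0, -0.0, -1.0]]
force: [-0.6, -0.4, -0.4]
finger_gap: 0.0511
finger_force: 0.0
t: 37.2
position: [0.4443, 0.0891, 0.1455]
ee_rot: [[-0.061, 0.998, 0.003], [0.998, 0.061, -0.0], [-0.0, 0.003, -1.0]]
force: [1.1, 0.1, -0.4]
finger_gap: 0.0515
finger_force: 0.0
t: 37.87
position: [0.4441, 0.1497, 0.0672]
ee_rot: [[-0.06, 0.998, 0.001], [0.998, 0.06, 0.0], [-0.0, 0.001, -1.0]]
force: [0.8, -1.0, -0.4]
finger_gap: 0.0512
finger_force: 0.0
tcp [0.4441 0.1497 0.0672] close 3.5 gap 0.051200446252741144 t 37.8667
1557 [0.4443 0.1503] [0.0321 0.0335] 4.0 ell [0.4444 0.1501] [0.0329 0.0334] 172.5 delta [0.0002 0.0006]
```

```bash
python3 -m handwheel '[[0.6,0,0,-0.6,0,0,0],[0.6,0,0,-1,0,0,0],[0.6,0,0,-0.9,0,0,0],[0.6,0,0,-0.5,0,0,0],[0.6,0,0,-0.1,0,0,0],[0.6,0,0,0,0,0,0],[0.2,0,0,0,0,0,0],[0.2,0,0,0,0,0,0],[0.2,0,0,0,0,0,0],[0.2,0,0,0,0,0,0]]' 25
python3 -m handwheel '[[0.2,0,0,0.3,0,0,0],[0.2,0,0,0.7,0,0,0],[0.2,0,0,1,0,0,0],[0.2,0,0,1,0,0,0],[0.2,0,-0.3,1,0,0,0],[0.2,0,-0.6,1,0,0,0],[0.2,0.1,-0.9,1,0,0,0],[0.2,0.1,-1,1,0,0,0],[0.2,0.1,-1,0.5,0,0,0],[0.2,0.2,-1,0,0,0,0]]'
python3 -m handwheel '[[0.2,0.2,-1,0,0,0,0],[0.2,0.2,-1,0,0,0,0],[0.2,0.2,-1,0,0,0,0],[0.2,0.2,-1,0,0,0,0],[0.2,0.2,-1,0,0,0,0],[0.2,0.2,-1,0,0,0,0],[0.2,0.2,-1,0,0,0,0],[0.2,0.2,-1,0,0,0,0],[0.2,0.2,-1,0,0,0,0],[0.2,0.2,-1,0,0,0,0]]'
python3 -m handwheel '[[0.2,0.2,-1,0,0,0,0],[0.2,0.2,-1,0,0,0,0],[0.2,0.2,-1,0,0,0,0],[0.2,0.2,-1,0,0,0,0],[0.2,0,-1,0,0,0,0],[0.2,0,-1,0,0,0,0],[0.2,0,-1,0,0,0,0],[0.2,0,-0.8,0,0,0,0],[0.2,0,-0.5,0,0,0,0],[0.2,0,-0.2,0,0,0,0]]'
python3 -m handwheel '[[0.2,0,0,-0.5,0,0,0],[0.2,0,0,-1,0,0,0],[0.2,0,0,-1,0,0,0],[0.2,0,0,0,0,0,0],[0.2,0,0,0,0,0,0],[0.2,0,0,0,0,0,0]]'
```

```text
t: 38.75
position: [0.4441, 0.1501, 0.0055]
ee_rot: [[-0.061, 0.998, 0.002], [0.998, 0.061, 0.0], [-0.0, 0.002, -1.0]]
force: [-0.8, -1.2, 6.5]
finger_gap: 0.0306
finger_force: 25.1
t: 39.58
position: [0.4545, 0.0534, 0.1572]
ee_rot: [[-0.062, 0.998, 0.005], [0.998, 0.062, -0.0], [-0.001, 0.005, -1.0]]
force: [0.6, 0.9, -0.8]
finger_gap: 0.031
finger_force: 25.0
t: 40.42
position: [0.4934, -0.1466, 0.1549]
ee_rot: [[-0.061, 0.998, -0.0], [0.998, 0.061, 0.0], [0.0, -0.0, -1.0]]
force: [0.4, 0.3, 0.3]
finger_gap: 0.0306
finger_force: 25.0
t: 41.25
position: [0.5095, -0.3173, 0.1547]
ee_rot: [[-0.06, 0.998, 0.001], [0.998, 0.06, -0.001], [-0.001, 0.0, -1.0]]
force: [-0.7, -0.2, 0.0]
finger_gap: 0.0305
finger_force: 25.0
t: 41.75
position: [0.5099, -0.3153, 0.1048]
ee_rot: [[-0.062, 0.998, 0.0], [0.998, 0.062, 0.0], [0.0, 0.0, -1.0]]
force: [-0.2, 0.1, 0.1]
finger_gap: 0.031
finger_force: 25.0
```

```bash
python3 -m handwheel '[[0.2,0,0,-0.5,0,0,0],[0.2,0,0,-1,0,0,0],[0.2,0,0,-1,0,0,0],[0.2,0,0,-1,0,0,0],[0.2,0,0,-0.7,0,0,0],[0.2,0,0,-0.4,0,0,0],[0.2,0,0,0,0,0,0],[0.2,0,0,0,0,0,0],[0.2,0,0,0,0,0,0]]'
```

```text
t: 42.5
position: [0.5103, -0.3165, 0.0135]
ee_rot: [[-0.061, 0.998, 0.002], [0.998, 0.061, -0.001], [-0.002, 0.002, -1.0]]
force: [-0.1, -0.5, 0.0]
finger_gap: 0.0307
finger_force: 25.0
```

Lower the last 4 mm, release, rise, and back off for a final look.

```bash
python3 -m handwheel '[[0.2,0,0,-0.1,0,0,0],[0.2,0,0,-0.1,0,0,0],[0.2,0,0,0,0,0,0],[0.2,0,0,0,0,0,0],[0.2,0,0,0,0,0,0]]'
python3 -m handwheel '[[0.48,0,0,0,0,0,0],[0.48,0,0,0,0,0,0],[0.48,0,0,0,0,0,0],[0.48,0,0,0.3,0,0,0],[0.48,0,0,0.7,0,0,0],[0.48,0,0,1,0,0,0],[0.48,0,0,1,0,0,0],[0.48,0,0,1,0,0,0],[0.48,0,0,1,0,0,0],[0.48,0,0,1,0,0,0]]'
python3 -m handwheel '[[0.48,0,0,1,0,0,0],[0.48,0,0.5,1,0,0,0],[0.48,0,1,1,0,0,0],[0.48,0,1,1,0,0,0],[0.48,0,1,0,0,0,0],[0.48,0,1,0,0,0,0],[0.48,0,1,0,0,0,0],[0.48,0,0.5,0,0,0,0],[0.48,0,0,0,0,0,0],[0.48,0,0,0,0,0,0]]'
python3 - <<'E'
from h import *
t,_=read_camera('top');P,im,d,s=snap('w14')
C=wcloud(P,d);H=C[...,2]
for n,x,y in (('gjar',.6066,-.3019),('olive',.605,-.35),('bjar',.51,-.315),('ojar',.408,-.2963),('brown',.411,-.342)):
    try: print(n,end=' ');near(P,d,s,x,y,.034,.009,.035)
    except Exception as e: print('none',e)
a=cv2.resize(t[115:260,130:390],None,fx=3,fy=3)[:, :780];b=im[:,:]
cv2.imwrite('pics/final.png',a);cv2.imwrite('pics/w14.png',im)
E
```

```text
t: 42.92
position: [0.5103, -0.3165, 0.0095]
ee_rot: [[-0.061, 0.998, 0.002], [0.998, 0.061, -0.002], [-0.002, 0.002, -1.0]]
force: [0.1, 0.4, 6.1]
finger_gap: 0.031
finger_force: 25.4
t: 43.75
position: [0.5093, -0.3156, 0.1296]
ee_rot: [[-0.061, 0.998, -0.0], [0.998, 0.061, 0.0], [0.0, -0.0, -1.0]]
force: [-0.1, 0.1, 0.2]
finger_gap: 0.041
finger_force: 0.0
t: 44.58
position: [0.5097, -0.196, 0.2087]
ee_rot: [[-0.062, 0.998, 0.0], [0.998, 0.062, -0.001], [-0.001, 0.0, -1.0]]
force: [0.4, -0.4, -0.1]
finger_gap: 0.041
finger_force: 0.0
tcp [ 0.5099 -0.1967  0.2086] close 3.5 gap 0.04117950856302471 t 44.6333
gjar 323 [ 0.6095 -0.2994] [0.0242 0.0332] 48.8 ell [ 0.607  -0.3018] [0.0306 0.0336] 45.6 delta [ 0.0996 -0.1027]
olive 9 [ 0.6243 -0.3411] [0.0016 0.0087] 30.9 ell [ 0.6245 -0.3415] [0.0019 0.009 ] 28.1 delta [ 0.1144 -0.1445]
bjar 472 [ 0.5106 -0.3167] [0.0316 0.0324] 3.9 ell [ 0.5106 -0.3167] [0.0326 0.033 ] 157.2 delta [ 0.0007 -0.12  ]
ojar 458 [ 0.4089 -0.2961] [0.0331 0.0318] 63.8 ell [ 0.4085 -0.2959] [0.0325 0.0336] 124.1 delta [-0.1011 -0.0994]
brown 497 [ 0.4039 -0.3356] [0.0333 0.0357] 68.8 ell [ 0.4067 -0.3378] [0.0316 0.0421] 100.1 delta [-0.106  -0.1389]
```

View pics/w14.png

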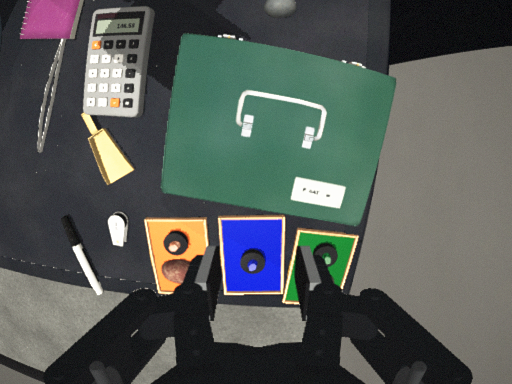

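View pics/final.png

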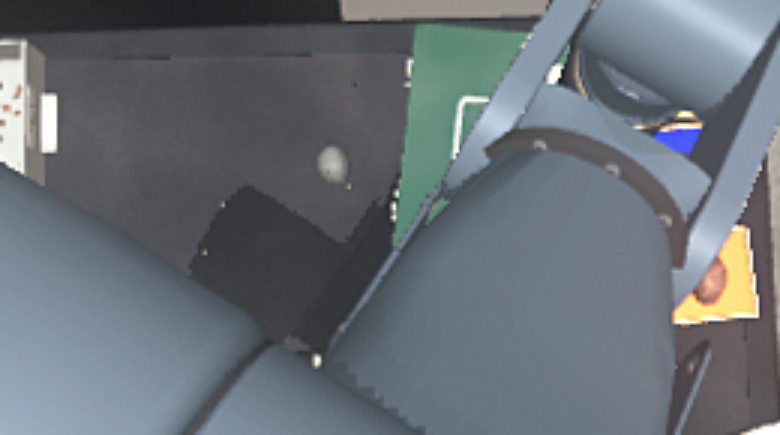

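All three jars stand in their trays; fingers hide the stones partly. Move clear for an unobstructed check.

```bash
python3 -m handwheel '[[0.48,0,0.5,0,0,0,0],[0.48,0,1,0,0,0,0],[0.48,0,1,0,0,0,0],[0.48,0,1,0,0,0,0],[0.48,0,1,0,0,0,0],[0.48,0,1,0,0,0,0],[0.48,0,1,0,0,0,0],[0.48,0,1,0,0,0,0],[0.48,0,1,0,0,0,0],[0.48,0,1,0,0,0,0]]'
python3 -m handwheel '[[0.48,0,1,0,0,0,0],[0.48,0,1,0,0,0,0],[0.48,0,1,0,0,0,0],[0.48,0,1,0,0,0,0],[0.48,0,1,0,0,0,0],[0.48,0,1,0,0,0,0],[0.48,0,0.5,0,0,0,0],[0.48,0,0,0,0,0,0],[0.48,0,0,0,0,0,0],[0.48,0,0,0,0,0,0]]'
python3 - <<'E'
from h import *
out=[]
for n in('top','side'):
    im,d=read_camera(n);C=cloud(n,d);H=C[...,2]
    for k,(x,y) in dict(gjar=(.607,-.302),olive=(.604,-.35),bjar=(.51,-.317),ojar=(.408,-.297),brown=(.411,-.342),grey=(.523,.004),loupe=(.322,-.288)).items():
        m=((H>.011)&(H<.035)&(np.hypot(C[...,0]-x,C[...,1]-y)<.036)).astype(np.uint8);N,L,st,_=cv2.connectedComponentsWithStats(m)
        if N>1:
            q=C[L==1+np.argmax(st[1:,4])];r=cv2.minAreaRect(q[:,:2].astype(np.float32));print(n,k,len(q),np.round(r[0],4),np.round(r[1],4),round(r[2]),'top',np.percentile(q[:,2],95).round(4))
    out.append(cv2.resize(im[115:255,320:420] if n=='top' else im[120:260,310:410],None,fx=4,fy=4,interpolation=cv2.INTER_CUBIC))
cv2.imwrite('pics/fin2.png',np.hstack(out))
E
```

```text
t: 45.52
position: [0.5095, -0.0052, 0.2084]
ee_rot: [[-0.06, 0.998, -0.0], [0.998, 0.06, 0.0], [0.0, -0.0, -1.0]]
force: [-0.1, 1.0, -0.1]
finger_gap: 0.0409
finger_force: 0.0
t: 46.35
position: [0.5097, 0.1233, 0.2084]
ee_rot: [[-0.06, 0.998, -0.0], [0.998, 0.06, -0.001], [-0.0, -0.0, -1.0]]
force: [0.4, -0.6, 0.0]
finger_gap: 0.0408
finger_force: 0.0
top gjar 110 [ 0.6055 -0.3057] [0.0298 0.0322] 44 top 0.0269
top olive 191 [ 0.6003 -0.3512] [0.0344 0.0546] 85 top 0.0257
top bjar 111 [ 0.5088 -0.3198] [0.0309 0.0316] 6 top 0.0276
top ojar 116 [ 0.4075 -0.2992] [0.0311 0.0319] 67 top 0.0265
top brown 166 [ 0.407  -0.3438] [0.0452 0.0316] 3 top 0.0295
top grey 95 [0.522  0.0008] [0.0253 0.0307] 89 top 0.0237
top loupe 118 [ 0.3227 -0.2876] [0.0439 0.0218] 89 top 0.018
side gjar 110 [ 0.604  -0.3022] [0.0309 0.032 ] 72 top 0.026
side olive 183 [ 0.5987 -0.3485] [0.0341 0.0539] 79 top 0.0243
side bjar 125 [ 0.509  -0.3175] [0.0314 0.0323] 13 top 0.0258
side ojar 155 [ 0.4065 -0.2966] [0.0312 0.0341] 50 top 0.0262
side brown 226 [ 0.4042 -0.3393] [0.0305 0.0462] 85 top 0.0281
side grey 114 [0.5193 0.004 ] [0.0261 0.0313] 83 top 0.0226
side loupe 182 [ 0.3212 -0.2854] [0.0457 0.0248] 81 top 0.0164
```

View pics/fin2.png

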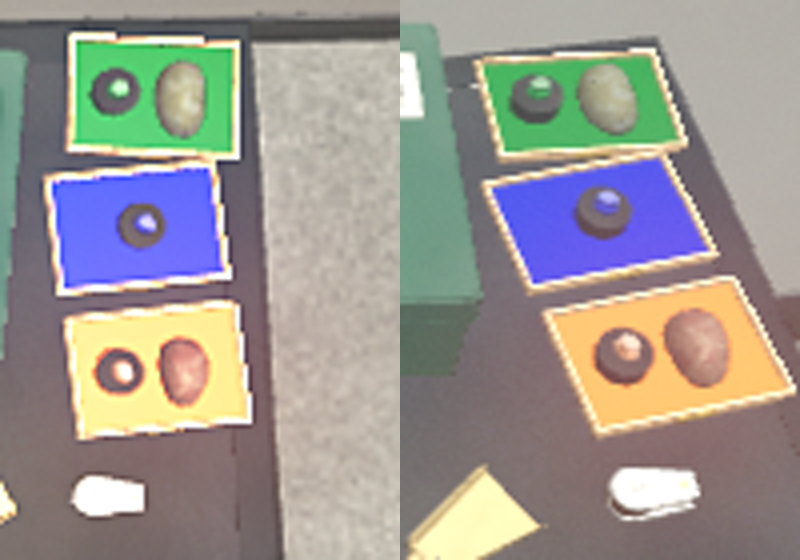

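The side-by-side crops show each tray holding its own pieces. In the top view the jar and stone are at (116,92) and (182,97) in green, the jar at (142,226) in blue, and the jar and stone at (120,371) and (184,371) in orange. Everything lies flat inside the rims, and the grey stone and the loupe have not moved.

```bash
python3 -c "from bench import *;print(job_done())"
```

```text
the job is handed in; nothing more can be done
None
```

The job is handed in: all five pieces are in their matching trays, upright or flat and inside the rims in the final camera check, with the grey stone and loupe untouched, at about 46 s of the 120 s allowed.

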